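# Hang and cap the washed caliper castings

## Task

Slide the cover of the plug tray fully open, lift every caliper casting out of the blue wash nest and hang it astride the narrow yellow bar, and cap the open port in the top of each casting with one orange dust plug from the tray, pushed in until its flange rests on the casting (there are plugs to spare). When all castings are hung and capped, slide the cover fully shut again, and leave the brass nipple and the copper fitting where they lie.

Things in the scene. Friction and masses are not known exactly. Their poses are not given: they have to be found in the camera images.
- nest: fixed blue wash nest, an open mould block 186 (x) x 180 (y) x 30 mm with four cavities, centres at x = +-43, y = +-50 mm; each cavity is 70 (x) x 50 (y) mm and 22 mm deep (floor 8 mm above the counter). Three or four of them hold a casting. Origin at the centre of its underside
- bar: fixed hanging bar: a narrow yellow bar 340 mm long (along its x), 12 mm wide (y), its flat top edge 44 mm above the counter, on a dark base plate 350 x 120 x 15 mm (a casting hung on the bar clears it by 5 mm). Origin at the centre of its underside on the counter
- tray: fixed grey plug tray, 236 mm long (x) x 130 mm, side walls 42 mm high and 6 mm thick along x at y = +-62 mm. A white pocket plate (top 20 mm above the counter) under its -x half has six pockets at x = -84 and -40 mm, y = -34, 0 and 34 mm; its +x half is empty, the cover parks above it. Origin at the centre of its underside
- cover (a joint): flat aluminium cover, 106 x 132 x 4 mm, upper face 47 mm above the counter, sliding level on the tray walls along the tray's x: 0 = shut over the pockets, 0.12 = fully open (parked over the empty half), in m. Starts nearly shut (0 to 0.02), so all pockets are covered. Stays where left; friction about 1.2 N
- cover_grip (a point): on the cover's black grip block, which is 14 mm (tray x) x 40 mm (tray y) and rises from 47 to 69 mm above the counter; this point is at its centre, 60 mm above the counter, and moves with the cover. Axes parallel to the tray's
- casting0: aluminium caliper casting, 0.25 kg, an upside-down U 40 mm high: bridge 64 (x) x 44 (y) x 16 mm on two legs 64 x 12 x 24 mm at y = +-16 mm; the slot between them is 20 mm wide and runs along x. Open port in the middle of the top: 15 mm square hole, 10 mm deep. Stands in the nest on its legs, top 18 mm above the block. Origin at the centre of its underside (leg ends), z up. May be absent
- casting1: aluminium caliper casting, 0.25 kg, an upside-down U 40 mm high: bridge 64 (x) x 44 (y) x 16 mm on two legs 64 x 12 x 24 mm at y = +-16 mm; the slot between them is 20 mm wide and runs along x. Open port in the middle of the top: 15 mm square hole, 10 mm deep. Stands in the nest on its legs, top 18 mm above the block. Origin at the centre of its underside (leg ends), z up. May be absent
- casting2: aluminium caliper casting, 0.25 kg, an upside-down U 40 mm high: bridge 64 (x) x 44 (y) x 16 mm on two legs 64 x 12 x 24 mm at y = +-16 mm; the slot between them is 20 mm wide and runs along x. Open port in the middle of the top: 15 mm square hole, 10 mm deep. Stands in the nest on its legs, top 18 mm above the block. Origin at the centre of its underside (leg ends), z up. May be absent
- casting3: aluminium caliper casting, 0.25 kg, an upside-down U 40 mm high: bridge 64 (x) x 44 (y) x 16 mm on two legs 64 x 12 x 24 mm at y = +-16 mm; the slot between them is 20 mm wide and runs along x. Open port in the middle of the top: 15 mm square hole, 10 mm deep. Stands in the nest on its legs, top 18 mm above the block. Origin at the centre of its underside (leg ends), z up. May be absent
- plug0: orange nylon dust plug, 26 mm high, 12 g: stem 10 mm diameter x 9 mm, above it a flange 18 mm diameter x 3 mm, then a pull pin 10 mm diameter x 14 mm to grip. In its pocket (13 mm square, 11 mm deep) the flange rests on the pocket plate. Origin at the bottom of the stem, z up along the pin; seated in a port, its origin is 31 mm above the casting's
- plug1: orange nylon dust plug, 26 mm high, 12 g: stem 10 mm diameter x 9 mm, above it a flange 18 mm diameter x 3 mm, then a pull pin 10 mm diameter x 14 mm to grip. In its pocket (13 mm square, 11 mm deep) the flange rests on the pocket plate. Origin at the bottom of the stem, z up along the pin; seated in a port, its origin is 31 mm above the casting's
- plug2: orange nylon dust plug, 26 mm high, 12 g: stem 10 mm diameter x 9 mm, above it a flange 18 mm diameter x 3 mm, then a pull pin 10 mm diameter x 14 mm to grip. In its pocket (13 mm square, 11 mm deep) the flange rests on the pocket plate. Origin at the bottom of the stem, z up along the pin; seated in a port, its origin is 31 mm above the casting's
- plug3: orange nylon dust plug, 26 mm high, 12 g: stem 10 mm diameter x 9 mm, above it a flange 18 mm diameter x 3 mm, then a pull pin 10 mm diameter x 14 mm to grip. In its pocket (13 mm square, 11 mm deep) the flange rests on the pocket plate. Origin at the bottom of the stem, z up along the pin; seated in a port, its origin is 31 mm above the casting's
- plug4: orange nylon dust plug, 26 mm high, 12 g: stem 10 mm diameter x 9 mm, above it a flange 18 mm diameter x 3 mm, then a pull pin 10 mm diameter x 14 mm to grip. In its pocket (13 mm square, 11 mm deep) the flange rests on the pocket plate. Origin at the bottom of the stem, z up along the pin; seated in a port, its origin is 31 mm above the casting's
- plug5: orange nylon dust plug, 26 mm high, 12 g: stem 10 mm diameter x 9 mm, above it a flange 18 mm diameter x 3 mm, then a pull pin 10 mm diameter x 14 mm to grip. In its pocket (13 mm square, 11 mm deep) the flange rests on the pocket plate. Origin at the bottom of the stem, z up along the pin; seated in a port, its origin is 31 mm above the casting's
- nipple: small brass bleeder nipple lying loose, 34 mm long, 14 mm thick; not needed
- flare: small copper flare fitting lying loose, 34 mm long, 14 mm thick; not needed
Not all that is in view belongs to the job. Leave any pink look-alike of the casting1 alone.

How it is judged:
By the outcome, as a careful person would: the job done as asked, in the order asked, and still so for the second after the job is handed in, with the robot touching nothing.
Of casting0, casting1, casting2, casting3 only 3 to 4 are there at a start; the rules pass over those that are not, and their reading is None.
At some moment in a run one of casting0, casting1, casting2, casting3 may be knocked a few centimetres aside while the robot is not near it.
Once in a run the grip may slacken for a moment while it holds something.
It also fails if it takes over 210 s, if anything falls off the work surface, if the arm or the gripper's body presses on something with over 40 N, if the wrist force passes 120 N, or if a joint passes its speed limit or range.

## Robot

A 6-joint arm with a two-finger parallel gripper is mounted at the origin on the work surface. World frame = base frame: x ahead of the robot, y to its left, z up, the work surface at z = 0. Lengths are in m, angles in rad, forces in N, time in s.
With the tool pointing down it reaches from about 0.35 to 0.725 m from the base axis. Payload 6 kg.
Tool frame: the origin (TCP) lies at the very end of the fingers, on their centre line; the grasp point (between the pads) lies 19 mm behind it; z points along the fingers, y is the line along which they close (so a half turn about z gives the same grasp; the last joint's range is limited). The gripper opens to 85 mm and grips with 20 to 120 N. Pads are 22 mm wide; open, the fingers measure 114 mm over their backs; the gripper's body (76 mm by 85 mm) begins 54 mm behind the grasp point. The pads swing forward as they close: fully open they stand 13 mm farther back than shut.
Start: joints at [1.449, 0.04, 0.085, 0, -1.615, -0.334], TCP at [0.264, 0.539, 0.231] pointing down, gripper open.
Joint ranges: [-2.56, 2.56], [-1.29, 2.01], [-1.08, 1.49], [-3.29, 1.98], [-2.81, -0.18], [-2.99, 2.99]. Speed limits (rad/s): [2.57, 2.57, 3.01, 3.14, 3.14, 3.14].

## Interface

Orientations are given as a unit quaternion [x, y, z, w].
In Python, from rig import * gives the robot as it stands. The module is installed in compiled form; this text tells all that it offers.
- The arm moves only by the tool step_arm, never from a script. Its arguments are lists of equal length, an entry for each row: "dp": the shift along the tool's x, y, z in m, a list of three; "dr": the turn, a rotation vector about the tool's x, y, z in rad, a list of three. A call has 1 to 10 rows; each row is the pose to reach, as a shift and turn from the pose commanded when the call began, along the tool's axes at that moment; what a row does not reach only later rows make up. A row lasts 1/8 s, in which the tool goes at most 62.5 mm and 10.7 degrees, less where a joint would pass 70% of its speed; a pose out of reach is approached as far as the arm can. A call with a gripper value outside its range is refused whole. "hand" is the finger opening in m, from 0 to 0.0854, set as the call begins (left out, the last holds). The fingers move at their own pace and stop on an object; "grip_force" is the grip in N (left out, the last holds). Time passes only in rows, so rows that repeat a pose let the fingers close. It gives the time, the measured TCP pose, the force, the opening and the grip force at its end, in the units of the state.
- sense(): the state, without advancing time (a new reading comes with each control period).
- grab_frame(name): name is "side" or "top"; returns a dict with "image" (384x512x3 uint8, blue, green, red), "range_z" (384x512 float32, m along the optical axis (not along the pixel's ray), 0 where there is no reading), "vertical_fov" (degrees; the focal length in pixels is half the picture's height over the tangent of half this angle, whatever the lens; pixels are square), "cx", "cy" (the principal point, pixels), "world_from_camera" (4x4, takes a point from camera to world coordinates). Camera axes: x right, y up, looking along -z (the intrinsics and any distortion apply to the point x, -y, -z); pixel columns grow to the right and rows downward; lengths in m; the calibration is good to about 2 mm. A picture is of the moment at which its call begins.
- hand_in(): hands the job in; it is judged then, once.
Trained networks look in the newest picture that a camera, given by its name, has taken for a name from the list of things; names that differ only in an ending like _2 or _b are one class to them, and where a whole thing is asked for, a point or a joint stands for the part that bears it (a point fixed in the world has none). Each returns a list of dicts, best first, with "score" (0 to 1); they miss things now and then, are a little off and sometimes report something else, mostly with a low value. They report only what shows in the picture. A call takes as long as a camera call. They do not tell look-alikes from the thing itself.
- spot_in(camera, query): "centre" ([column, row] in pixels, amid what is visible of it).
- mark_of(camera, query): "centre" ([column, row] in pixels: a listed point, or the origin of a listed thing).
The state is a dict: "time_s": time; "joints": joint angles; "joint_vel": joint speeds; "joint_torque": joint torques, N m; "ee_pos": TCP position; "eef_rot": TCP orientation; "wrist_force": force on the tool from outside, world axes, zero at the start; "moment": the same for the moment, N m; "width": finger opening in m; "grasp_force": force on a finger pad.
Only numpy, scipy, OpenCV 4.12 (cv2) and the standard library are available. Lean on these libraries where they do the work, as an engineer would, in place of code of your own. Each camera call takes 0.05 s, during which the arm holds its last target. There are 200 camera calls.

## Working session

There is one attempt and no reset: what is moved stays moved. The work goes in short steps, Python scripts to look and compute and a tool call to move; the robot and the scene stay as the last step left them, time stands still between calls to the robot, and variables do not carry over. Pictures are saved under pics/ and viewed, at most 14 in all, crops included, and the job is handed in when it is done.

Besides the shell and the picture viewer there is one more tool, called after ">>>" as name(argument=value, ...), one argument or row to a line, values as JSON. step_arm: Moves the arm, as the interface text tells. Its arguments: {"type":"object","properties":{"dp":{"type":"array","items":{"type":"array","items":{"type":"number"}}},"dr":{"type":"array","items":{"type":"array","items":{"type":"number"}}},"hand":{"type":"number"},"grip_force":{"type":"number"}},"required":["dp","dr"]}

```bash
ls; mkdir -p pics; cat > h.py <<'E'
from rig import *
import numpy as np, cv2
from scipy.spatial.transform import Rotation as R
def cam(n):
    f=grab_frame(n); h=f["image"].shape[0]; f["f"]=h/2/np.tan(np.radians(f["vertical_fov"])/2); return f
def ray(f,px):
    u,v=px; d=np.array([(u-f["cx"])/f["f"],-(v-f["cy"])/f["f"],-1.]); T=f["world_from_camera"]
    return T[:3,3],T[:3,:3]@d
def atz(f,px,z):
    o,d=ray(f,px); return o+d*(z-o[2])/d[2]
def dep(f,px):
    u,v=int(round(px[0])),int(round(px[1])); p=f["range_z"][max(0,v-1):v+2,max(0,u-1):u+2]; p=p[p>0]
    o,d=ray(f,px); return o+d*np.median(p) if p.size else np.full(3,np.nan)
def tri(f,a,g,b):
    o1,d1=ray(f,a);o2,d2=ray(g,b); A=np.stack([d1,-d2],1); s=np.linalg.lstsq(A,o2-o1,rcond=None)[0]
    p,q=o1+s[0]*d1,o2+s[1]*d2; return (p+q)/2,np.linalg.norm(p-q)
def cloud(f):
    v,u=np.mgrid[:384,:512]; z=f["range_z"]; c=np.stack([(u-f["cx"])/f["f"]*z,-(v-f["cy"])/f["f"]*z,-z],-1)
    T=f["world_from_camera"]; P=c@T[:3,:3].T+T[:3,3]; P[z==0]=np.nan; return P
E
python3 - <<'E'
from h import *
np.set_printoptions(precision=4,suppress=True)
print(sense())
for n in("top","side"):
    f=cam(n); cv2.imwrite(f"pics/{n}0.png",f["image"]); print(n,f["vertical_fov"],f["cx"],f["cy"],[k for k in f]); print(f["world_from_camera"])
    for q in("nest","bar","tray","cover","cover_grip","casting0","plug0","nipple","flare"):
        for w,fn in(("spot",spot_in),("mark",mark_of)):
            try: print(q,w,[(np.round(d["centre"]).tolist(),round(d["score"],2),dep(f,d["centre"]).round(3).tolist() if all(0<=np.array(d["centre"])) else None) for d in fn(n,q)])
            except Exception as e: print(q,w,e)
E
```

```text
pics
{'time_s': 0.0, 'joints': array([ 1.4487,  0.0408,  0.0838, -0.0005, -1.6155, -0.3337]), 'joint_vel': array([ 0.0003, -0.0005, -0.    , -0.0006,  0.0016, -0.0005]), 'joint_torque': array([ -0.0004, -36.8198,  34.7419,   6.9328,  -0.0054,  -0.    ]), 'ee_pos': array([0.2639, 0.5385, 0.2303]), 'eef_rot': array([ 0.9741, -0.2259, -0.0001,  0.0009]), 'wrist_force': array([-0.1672, -0.1855,  0.4698]), 'moment': array([-0.0089,  0.0009,  0.0016]), 'grasp_force': 0.0, 'width': 0.08521516428457014}
top 57.21882552847085 252.22886752575906 190.38151449551563 ['image', 'range_z', 'vertical_fov', 'cx', 'cy', 'world_from_camera', 'f']
[[ 0.01    0.9956 -0.0936  0.4418]
 [-0.9998  0.0082 -0.02    0.0024]
 [-0.0191  0.0937  0.9954  0.9466]
 [ 0.      0.      0.      1.    ]]
nest spot [([165.0, 168.0], 0.67, [0.587, 0.252, 0.03])]
nest mark [([168.0, 172.0], 0.6, [0.574, 0.242, 0.031])]
bar spot [([256.0, 190.0], 0.9, [0.527, 0.011, 0.043])]
bar mark [([258.0, 191.0], 0.89, [0.526, 0.005, 0.043])]
tray spot [([363.0, 192.0], 0.71, [0.524, -0.263, 0.046])]
tray mark [([358.0, 190.0], 0.61, [0.
[... 1867 characters left out ...]
[251.0, 146.0], 0.92, [0.523, 0.177, 0.046]), ([198.0, 109.0], 0.9, [0.381, 0.36, 0.034]), ([280.0, 146.0], 0.63, [0.601, 0.168, 0.045])]
casting0 mark [([254.0, 127.0], 0.92, [0.541, 0.271, 0.029]), ([253.0, 151.0], 0.86, [0.529, 0.174, 0.029]), ([282.0, 148.0], 0.77, [0.606, 0.165, 0.04]), ([202.0, 119.0], 0.68, [0.393, 0.315, 0.033])]
plug0 spot []
plug0 mark [([251.0, 299.0], 0.26, [0.481, -0.28, 0.067])]
nipple spot [([277.0, 371.0], 0.38, [0.519, -0.408, 0.013])]
nipple mark [([233.0, 106.0], 0.46, [0.487, 0.391, 0.012]), ([275.0, 373.0], 0.31, [0.515, -0.411, 0.012])]
flare spot []
flare mark [([275.0, 371.0], 0.59, [0.514, -0.407, 0.013]), ([266.0, 141.0], 0.58, [0.57, 0.21, 0.029])]
```

```bash
python3 - <<'E'
import cv2
a=cv2.imread("pics/top0.png");b=cv2.imread("pics/side0.png")
cv2.imwrite("pics/a.png",cv2.resize(a[110:290,80:460],(800,379),interpolation=cv2.INTER_CUBIC))
cv2.imwrite("pics/b.png",cv2.resize(b,(800,600)))
E
```

```text
(no output)
```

View pics/a.png

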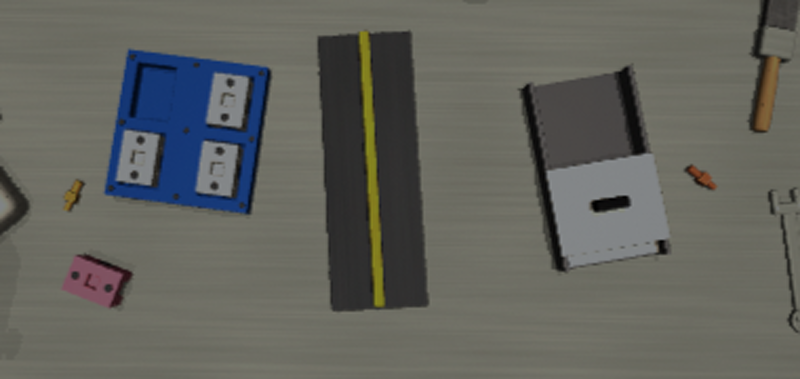

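View pics/b.png

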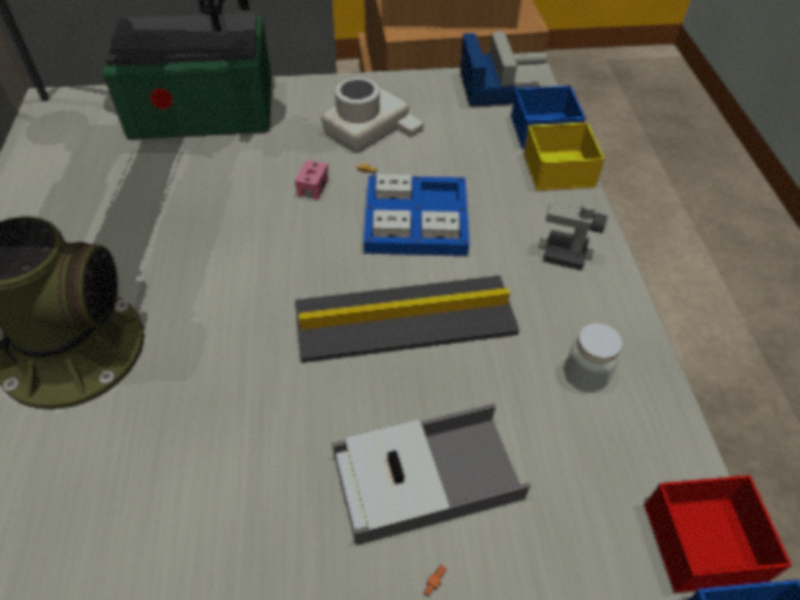

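The top view shows three grey castings in the nest, at px (190,160), (183,190) and (145,186). The pink look-alike at (127,243) lies outside it. The yellow bar is at (256,190) and the cover grip at (368,205). The nipple (115,203) and the flare (412,194) stay where they are.

```bash
cat >> h.py <<'E'
def rect(xy):
    c,(w,h),a=cv2.minAreaRect((np.asarray(xy)*1000).astype(np.float32))
    if w<h: w,h,a=h,w,a+90
    a=(a+90)%180-90
    return np.round([c[0],c[1],w,h,a],1)
def masks(f):
    P=cloud(f); hsv=cv2.cvtColor(f["image"],cv2.COLOR_BGR2HSV); H,S,V=[hsv[...,i].astype(int) for i in range(3)]
    return P,H,S,V
def planepts(f,m,z):
    v,u=np.nonzero(m); o=f["world_from_camera"][:3,3]; return np.array([atz(f,(a,b),z)[:2] for a,b in zip(u,v)])
def comps(m,mn):
    n,l,s,c=cv2.connectedComponentsWithStats(m.astype(np.uint8)); return [(l==i) for i in range(1,n) if s[i,4]>=mn]
def castings(f,lim=None,zt=.048,mn=60):
    P,H,S,V=masks(f); x,y,z=P[...,0],P[...,1],P[...,2]
    m=(S<70)&(V>75)&(z>zt-.008)&(z<zt+.008)
    if lim: m&=(x>lim[0])&(x<lim[1])&(y>lim[2])&(y<lim[3])
    m=cv2.morphologyEx(m.astype(np.uint8),cv2.MORPH_CLOSE,np.ones((3,3)))
    return [(rect(planepts(f,c,zt)),np.round(np.nanmedian(z[c])*1000,1),c.sum(),(planepts(f,c,zt).mean(0)*1000).round(1)) for c in comps(m,mn)]
E
cat > m.py <<'E'
from h import *
np.set_printoptions(precision=4,suppress=True)
for n in("top","side"):
    f=cam(n);P,H,S,V=masks(f);x,y,z=np.moveaxis(P,-1,0)
    print(n)
    for c in castings(f,(.45,.70,.1,.36)): print("casting",*c)
    m=(abs(H-115)<12)&(S>120)&(z>.02)&(z<.04)&(y>.08)&(y<.4)&(x<.72)&(x>.45)
    print("nest",rect(planepts(f,m,.03)),np.nanmedian(z[m]))
    m=(abs(H-27)<8)&(S>120)&(abs(y)<.1)&(x>.3)&(x<.75)
    if n=="side": m&=(z>.040)
    p=planepts(f,m,.044);print("bar",rect(p),p.mean(0),np.nanmedian(z[m]))
    m=(V<60)&(abs(y+.27)<.1)&(abs(x-.49)<.06)&(z>.06)
    p=planepts(f,m,.069);print("grip",rect(p),p.mean(0),np.nanpercentile(z[m],[50,90]))
    m=(V>90)&(z>.04)&(z<.058)&(y<-.15)&(y>-.4)&(x>.38)&(x<.65)
    p=planepts(f,m,.047);print("cover",rect(p),p.mean(0),np.nanmedian(z[m]))
    m=(z>.035)&(z<.062)&(y<-.15)&(y>-.4)&(x>.35)&(x<.72)
    p=planepts(f,m,.044);print("tray",rect(p),p.mean(0))
E
python3 m.py
```

```text
top
casting [611.7 188.4  63.8  43.3  -7.7] 47.5 370 [611.4 188.4]
casting [539.5 297.2  63.8  43.3  -7.2] 47.6 393 [538.9 297.3]
casting [526.6 199.1  64.   43.7  -6.6] 47.5 382 [526.  199.3]
nest [576.  241.8 185.9 181.8  -7.1] 0.029592181207186763
bar [530.6  11.2 337.5  14.2   3.8] [0.5274 0.0109] 0.043120789755845434
grip [ 487.2 -273.4   38.8   13.   -80. ] [ 0.4872 -0.2734] [0.0682 0.0698]
cover [ 532.3 -267.7  231.2  131.2   10. ] [ 0.4873 -0.2754] 0.046385136118255954
tray [ 532.8 -267.1  233.3  134.1   10.2] [ 0.4974 -0.2734]
side
casting [534.  289.4  63.   52.6  -6.3] 46.1 265 [535.4 290.7]
casting [522.  192.2  61.   51.2  -5.2] 46.5 291 [522.7 193. ]
casting [607.6 183.8  62.6  51.2  -7. ] 46.6 303 [606.7 182.8]
nest [571.8 235.5 190.3 183.1  83. ] 0.02841575303422539
bar [527.9   6.4 337.6  16.9   3.8] [0.5241 0.0078] 0.04277796047039778
grip [ 483.7 -279.7   39.7   11.9  -80.4] [ 0.4838 -0.2804] [0.068 0.07 ]
cover [ 528.5 -269.3  231.4  132.9    9.8] [ 0.4877 -0.2801] 0.04625044603745593
tray [ 528.5 -268.7  234.2  135.7   10.3] [ 0.4942 -0.2789]
```

```bash
cat >> h.py <<'E'
def plan(*targets):
    """targets (x,y,z,line_deg): TCP mm; prints dp/dr rows from current pose, tool down, tool y along line (mod 180)"""
    s=sense(); p0=s["ee_pos"]; R0=R.from_quat(s["eef_rot"]).as_matrix(); y0=np.degrees(np.arctan2(R0[1,1],R0[0,1]))
    print("t",round(s["time_s"],2),"pos",(p0*1000).round(1),"ydir",round(y0,1),"F",s["wrist_force"].round(1),"w",round(s["width"]*1000,1),"gf",round(s["grasp_force"],1),"j6",s["joints"][5].round(2))
    for x,y,z,a in targets:
        a=y0+(a-y0+90)%180-90; t=np.radians(a); Y=np.array([np.cos(t),np.sin(t),0]); Z=np.array([0,0,-1.]); X=np.cross(Y,Z)
        Rt=np.stack([X,Y,Z],1); dr=R.from_matrix(R0.T@Rt).as_rotvec(); dp=R0.T@(np.array([x,y,z])/1000-p0)
        print((x,y,z),"dp",dp.round(4).tolist(),"dr",dr.round(4).tolist())
E
python3 -c "
from h import *
plan((485.5,-275.5,150,10),(485.5,-275.5,52,10))"
```

```text
t 1.9 pos [264.1 538.7 231.3] ydir -116.1 F [-0.3 -0.4  0.6] w 85.2 gf 0.0 j6 -0.33
(485.5, -275.5, 150) dp [0.5572, 0.6337, 0.0813] dr [0.0001, -0.0, 0.9405]
(485.5, -275.5, 52) dp [0.5572, 0.6337, 0.1793] dr [0.0001, -0.0, 0.9405]
```

>>> step_arm(
  dp=[
    [0.28,0.317,0.04],
    [0.28,0.317,0.04],
    [0.28,0.317,0.04],
    [0.28,0.317,0.04],
    [0.28,0.317,0.04],
    [0.28,0.317,0.04],
    [0.28,0.317,0.04],
    [0.28,0.317,0.04],
  ],
  dr=[
    [0,0,0],
    [0,0,0],
    [0,0,0],
    [0,0,0],
    [0,0,0],
    [0,0,0],
    [0,0,0],
    [0,0,0],
  ],
  hand=0.04,
)

```text
time_s: 2.9
ee_pos: [0.3764, 0.1283, 0.1916]
eef_rot: [0.974, -0.228, 0.0, -0.0]
wrist_force: [-0.2, 0.7, 0.0]
width: 0.04
grasp_force: 0.0
```

>>> step_arm(
  dp=[
    [0.277,0.317,0.041],
    [0.277,0.317,0.041],
    [0.277,0.317,0.041],
    [0.277,0.317,0.041],
    [0.277,0.317,0.041],
    [0.277,0.317,0.041],
    [0.277,0.317,0.041],
    [0.277,0.317,0.041],
    [0.277,0.317,0.041],
  ],
  dr=[
    [0,0,0.94],
    [0,0,0.94],
    [0,0,0.94],
    [0,0,0.94],
    [0,0,0.94],
    [0,0,0.94],
    [0,0,0.94],
    [0,0,0.94],
    [0,0,0.94],
  ],
)

```text
time_s: 4.03
ee_pos: [0.4854, -0.2752, 0.1501]
eef_rot: [0.766, -0.643, -0.0, 0.0]
wrist_force: [-0.3, 0.0, 0.1]
width: 0.04
grasp_force: 0.0
```

```bash
python3 -c "
from h import *
plan((485.5,-275.5,52,10))
f=cam('top');cv2.imwrite('pics/c1.png',cv2.resize(f['image'][130:270,290:440],(640,600)))"
```

```text
t 4.03 pos [ 485.4 -275.2  150.1] ydir -170.0 F [-0.3  0.   0.1] w 40.0 gf 0.0 j6 0.33
(485.5, -275.5, 52) dp [0.0004, -0.0001, 0.0981] dr [0.0006, 0.0002, 0.0006]
```

View pics/c1.png

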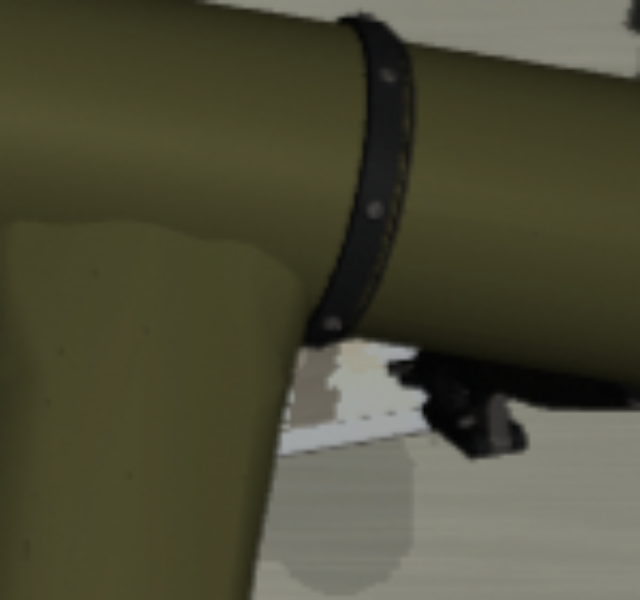

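The arm hides the cover from the top camera here. The 40 mm opening leaves about 13 mm each side of the 14 mm grip, so I'll go down.

>>> step_arm(
  dp=[
    [0,0,0.05],
    [0,0,0.08],
    [0,0,0.098],
    [0,0,0.098],
  ],
  dr=[
    [0,0,0],
    [0,0,0],
    [0,0,0],
    [0,0,0],
  ],
)

```text
time_s: 4.58
ee_pos: [0.485, -0.2749, 0.052]
eef_rot: [0.767, -0.642, -0.0, 0.0]
wrist_force: [0.7, 0.4, -0.0]
width: 0.0402
grasp_force: 0.0
```

>>> step_arm(
  dp=[
    [0,0,0],
    [0,0,0],
    [0,0,0],
    [0,0,0],
  ],
  dr=[
    [0,0,0],
    [0,0,0],
    [0,0,0],
    [0,0,0],
  ],
  hand=0.005,
  grip_force=25,
)

```text
time_s: 5.08
ee_pos: [0.4862, -0.2759, 0.0543]
eef_rot: [0.766, -0.642, 0.001, -0.001]
wrist_force: [-0.5, 3.7, 7.3]
width: 0.0132
grasp_force: 27.8
```

```bash
python3 -c "
from h import *
plan((485.5,-275.5,52,10))
f=cam('side');cv2.imwrite('pics/c2.png',cv2.resize(f['image'][200:360,170:370],(800,600)))"
```

```text
t 5.08 pos [ 486.2 -275.9   54.3] ydir -169.9 F [-0.5  3.7  7.3] w 13.2 gf 27.8 j6 0.33
(485.5, -275.5, 52) dp [-0.0006, 0.0006, 0.0023] dr [-0.0027, -0.0015, 0.0009]
```

View pics/c2.png

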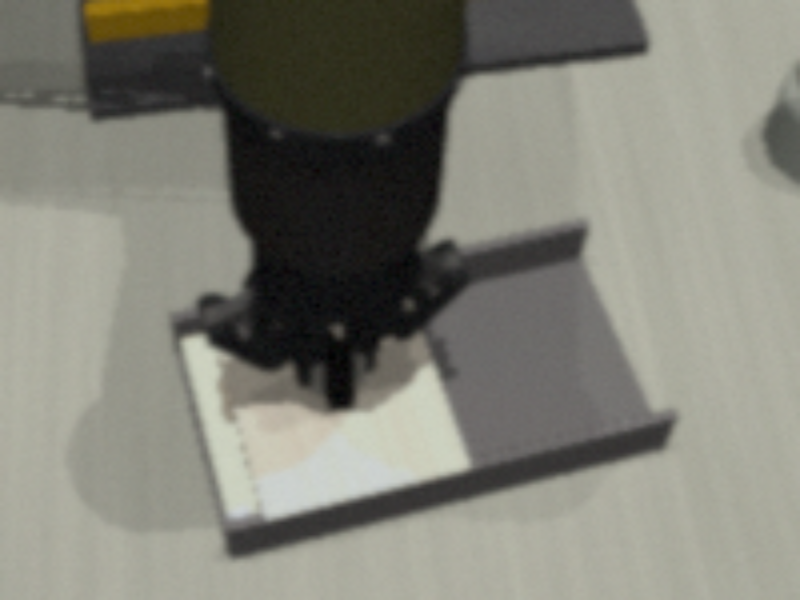

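Grip is held: opening 13.2 mm, and the side crop shows the fingers on the block. Next I slide the cover open along tool -y.

>>> step_arm(
  dp=[
    [0,-0.01,-0.002],
    [0,-0.03,-0.002],
    [0,-0.055,-0.002],
    [0,-0.08,-0.002],
    [0,-0.095,-0.002],
    [0,-0.1,-0.002],
    [0,-0.103,-0.002],
  ],
  dr=[
    [0,0,0],
    [0,0,0],
    [0,0,0],
    [0,0,0],
    [0,0,0],
    [0,0,0],
    [0,0,0],
  ],
)

```text
time_s: 6.0
ee_pos: [0.5865, -0.2578, 0.0544]
eef_rot: [0.766, -0.643, -0.0, 0.0]
wrist_force: [-1.2, 1.4, 2.5]
width: 0.0134
grasp_force: 27.3
```

>>> step_arm(
  dp=[
    [0,-0.003,0],
    [0,-0.006,0],
    [0,-0.009,0],
    [0,-0.009,0],
  ],
  dr=[
    [0,0,0],
    [0,0,0],
    [0,0,0],
    [0,0,0],
  ],
)

```text
time_s: 6.5
ee_pos: [0.5892, -0.2573, 0.0543]
eef_rot: [0.766, -0.643, -0.005, 0.004]
wrist_force: [-24.3, 2.8, 13.8]
width: 0.0135
grasp_force: 29.2
```

>>> step_arm(
  dp=[
    [0,0.006,0],
    [0,0.006,0],
  ],
  dr=[
    [0,0,0],
    [0,0,0],
  ],
)

```text
time_s: 6.75
ee_pos: [0.589, -0.2573, 0.0544]
eef_rot: [0.766, -0.643, -0.0, 0.0]
wrist_force: [-4.5, 1.3, 2.8]
width: 0.0131
grasp_force: 27.5
```

>>> step_arm(
  dp=[
    [0,0,0],
    [0,0,0],
    [0,0,-0.05],
    [0,0,-0.11],
    [0,0,-0.13],
    [0,0,-0.13],
  ],
  dr=[
    [0,0,0],
    [0,0,0],
    [0,0,0],
    [0,0,0],
    [0,0,0],
    [0,0,0],
  ],
  hand=0.04,
)

```text
time_s: 7.5
ee_pos: [0.5905, -0.2574, 0.1863]
eef_rot: [0.766, -0.643, 0.002, -0.001]
wrist_force: [0.4, 1.2, -0.5]
width: 0.0401
grasp_force: 0.0
```

```bash
python3 -c "
from h import *
plan((524,196,180,83.3),(524,196,40,83.3))"
```

```text
t 7.5 pos [ 590.5 -257.4  186.3] ydir -170.0 F [ 0.4  1.2 -0.5] w 40.1 gf 0.0 j6 0.28
(524, 196, 180) dp [-0.4581, -0.0134, 0.0058] dr [-0.0023, -0.0035, -1.2789]
(524, 196, 40) dp [-0.4583, -0.0129, 0.1458] dr [-0.0023, -0.0035, -1.2789]
```

>>> step_arm(
  dp=[
    [-0.458,-0.013,0.006],
    [-0.458,-0.013,0.006],
    [-0.458,-0.013,0.006],
    [-0.458,-0.013,0.006],
    [-0.458,-0.013,0.006],
    [-0.458,-0.013,0.006],
    [-0.458,-0.013,0.006],
    [-0.458,-0.013,0.006],
    [-0.458,-0.013,0.006],
  ],
  dr=[
    [-0.002,-0.003,-1.279],
    [-0.002,-0.003,-1.279],
    [-0.002,-0.003,-1.279],
    [-0.002,-0.003,-1.279],
    [-0.002,-0.003,-1.279],
    [-0.002,-0.003,-1.279],
    [-0.002,-0.003,-1.279],
    [-0.002,-0.003,-1.279],
    [-0.002,-0.003,-1.279],
  ],
  hand=0.064,
)

```text
time_s: 8.62
ee_pos: [0.5218, 0.1969, 0.1764]
eef_rot: [0.998, -0.058, -0.003, 0.001]
wrist_force: [0.7, -1.4, -0.3]
width: 0.0639
grasp_force: 0.0
```

```bash
python3 -c "
from h import *
plan((524.5,197,31,83.3))
f=cam('side')
for c in castings(f,(.45,.70,.1,.36)): print('casting',*c)
cv2.imwrite('pics/c3.png',cv2.resize(f['image'][80:220,170:370],(800,560)))"
```

```text
t 8.62 pos [521.8 196.9 176.4] ydir -96.6 F [ 0.7 -1.4 -0.3] w 63.9 gf 0.0 j6 0.74
(524.5, 197, 31) dp [0.0034, -0.0006, 0.1454] dr [0.0017, 0.0056, 0.0014]
casting [533.9 289.5  63.2  52.4  -6.3] 46.1 264 [535.6 290.8]
casting [522.2 194.1  61.   47.4  -5.1] 46.4 287 [522.2 193.9]
casting [607.6 183.8  62.6  51.4  -7. ] 46.5 300 [606.7 183.2]
```

View pics/c3.png

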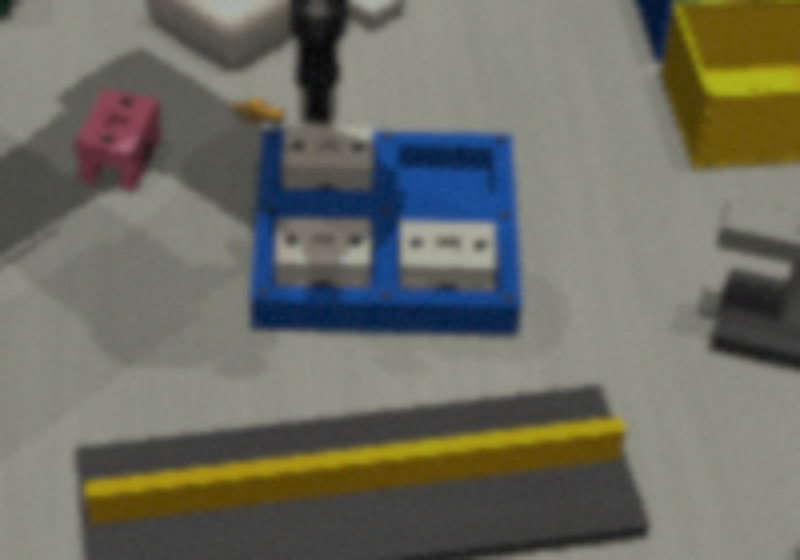

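The image shows casting A, front left in the nest at crop (322,250), under the gripper. I'll descend on it.

>>> step_arm(
  dp=[
    [0.003,0,0.05],
    [0.003,0,0.1],
    [0.003,0,0.125],
    [0.003,0,0.138],
    [0.003,0,0.145],
    [0.003,0,0.145],
  ],
  dr=[
    [0.002,0.005,0],
    [0.002,0.005,0],
    [0.002,0.005,0],
    [0.002,0.005,0],
    [0.002,0.005,0],
    [0.002,0.005,0],
  ],
)

```text
time_s: 9.43
ee_pos: [0.5255, 0.1955, 0.0338]
eef_rot: [0.998, -0.059, 0.001, -0.001]
wrist_force: [-0.1, 0.1, 0.7]
width: 0.0641
grasp_force: 0.0
```

>>> step_arm(
  dp=[
    [0,0,0],
    [0,0,0],
    [0,0,0],
    [0,0,0],
  ],
  dr=[
    [0,0,0],
    [0,0,0],
    [0,0,0],
    [0,0,0],
  ],
  hand=0.03,
  grip_force=60,
)

```text
time_s: 9.93
ee_pos: [0.5261, 0.1965, 0.0352]
eef_rot: [0.998, -0.058, 0.002, -0.002]
wrist_force: [0.0, 0.9, 6.7]
width: 0.0423
grasp_force: 63.5
```

>>> step_arm(
  dp=[
    [0,0,-0.01],
    [0,0,-0.03],
    [0,0,-0.06],
    [0,0,-0.075],
    [0,0,-0.075],
  ],
  dr=[
    [0,0,0],
    [0,0,0],
    [0,0,0],
    [0,0,0],
    [0,0,0],
  ],
)

```text
time_s: 10.55
ee_pos: [0.5252, 0.1958, 0.109]
eef_rot: [0.998, -0.058, 0.001, -0.002]
wrist_force: [-0.2, 0.6, -3.2]
width: 0.0422
grasp_force: 62.7
```

```bash
python3 -c "
from h import *
import math
a=math.radians(3.8)
for d in(-95,0,95): plan((528+d*math.cos(a),9.5+d*math.sin(a),105,93.8))
f=cam('side')
cv2.imwrite('pics/c4.png',cv2.resize(f['image'][80:220,170:370],(800,560)))"
```

```text
t 10.55 pos [525.2 195.8 109. ] ydir -96.7 F [-0.2  0.6 -3.2] w 42.2 gf 62.7 j6 0.74
(433.2088605122552, 3.203979461999987, 105) dp [-0.0689, 0.2021, 0.0032] dr [-0.0031, -0.0028, -0.1832]
t 10.55 pos [525.2 195.8 109. ] ydir -96.7 F [-0.2  0.6 -3.2] w 42.2 gf 62.7 j6 0.74
(528.0, 9.5, 105) dp [0.0245, 0.1847, 0.0035] dr [-0.0031, -0.0028, -0.1832]
t 10.55 pos [525.2 195.8 109. ] ydir -96.7 F [-0.2  0.6 -3.2] w 42.2 gf 62.7 j6 0.74
(622.7911394877448, 15.796020538000013, 105) dp [0.1179, 0.1674, 0.0038] dr [-0.0031, -0.0028, -0.1832]
```

View pics/c4.png

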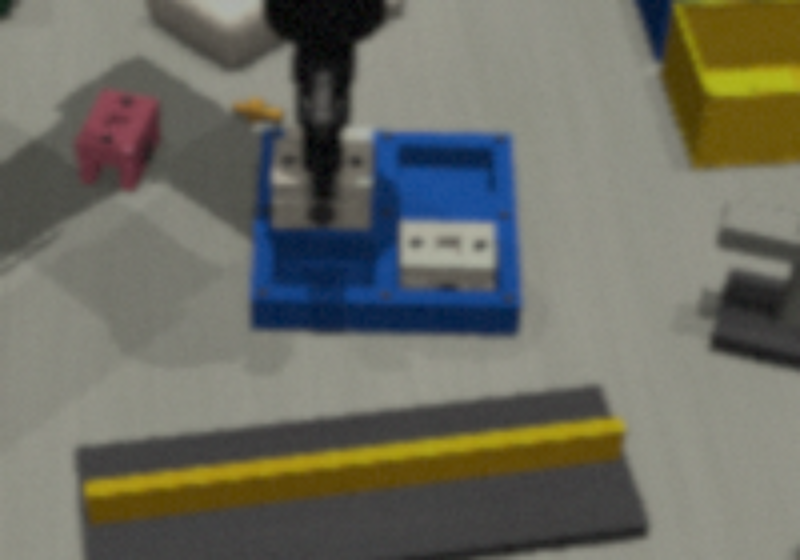

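Casting A is held and clear of the nest, in the gripper at crop (322,190). Next I carry it over the near end of the bar.

>>> step_arm(
  dp=[
    [-0.069,0.202,0.003],
    [-0.069,0.202,0.003],
    [-0.069,0.202,0.003],
    [-0.069,0.202,0.003],
    [-0.069,0.202,0.003],
    [-0.069,0.202,0.013],
    [-0.069,0.202,0.023],
    [-0.069,0.202,0.023],
  ],
  dr=[
    [-0.003,-0.003,-0.183],
    [-0.003,-0.003,-0.183],
    [-0.003,-0.003,-0.183],
    [-0.003,-0.003,-0.183],
    [-0.003,-0.003,-0.183],
    [-0.003,-0.003,-0.183],
    [-0.003,-0.003,-0.183],
    [-0.003,-0.003,-0.183],
  ],
)

```text
time_s: 11.6
ee_pos: [0.4322, 0.0033, 0.0829]
eef_rot: [0.999, 0.033, -0.002, 0.001]
wrist_force: [0.0, 0.2, -3.3]
width: 0.0423
grasp_force: 67.3
```

```bash
python3 -c "
from h import *
plan((433,3,47,93.8))
f=cam('side'); P,H,S,V=masks(f)
cv2.imwrite('pics/c5.png',cv2.resize(f['image'][150:250,150:350],(800,400)))
m=(abs(H-27)<8)&(S>120)&(abs(P[...,1])<.1)&(P[...,2]>.040)
for a in (380,390,460,480,520,560,600,640,670):
  q=P[m&(abs(P[...,0]*1000-a)<8)]; print(a,(q.mean(0)*1000).round(1),len(q))
q=(abs(P[...,2]-.098)<.012)&(S<70)&(V>75)&(abs(P[...,1])<.05)&(abs(P[...,0]-.433)<.06)
z=P[q]; print(len(z), (np.nanpercentile(z,[2,50,98],axis=0)*1000).round(1))
top=q&(abs(P[...,2]-np.nanpercentile(z[:,2],90))<.004); print(rect(P[top][:,:2]),top.sum())
front=q&(P[...,2]<np.nanpercentile(z[:,2],90)-.008);print((P[front].mean(0)*1000).round(1),front.sum())
g=cam('top');cv2.imwrite('pics/c5t.png',cv2.resize(g['image'][140:250,200:320],(660,600)))
"
```

```text
t 11.6 pos [432.2   3.3  82.9] ydir -86.2 F [ 0.   0.2 -3.3] w 42.3 gf 67.3 j6 1.16
(433, 3, 47) dp [0.001, 0.0003, 0.0359] dr [0.0018, 0.0046, 0.0006]
380 [381.3   1.9 224.2] 46
390 [391.2 -12.9 329.1] 92
460 [460.3 -24.6 401.9] 100
480 [477.8  -2.4 237.4] 56
520 [519.9   7.8  42.7] 30
560 [559.9  10.8  42.9] 27
600 [599.3  12.7  43.2] 27
640 [639.3  16.   43.2] 26
670 [670.3  18.   43.1] 28
237 [[397.7 -21.2  86.6]
 [414.7  -4.6  94.5]
 [460.3  24.6  97.7]]
[428.8   3.3  63.9  45.6   3.6] 192
[437.5 -16.5  87. ] 13
```

View pics/c5.png

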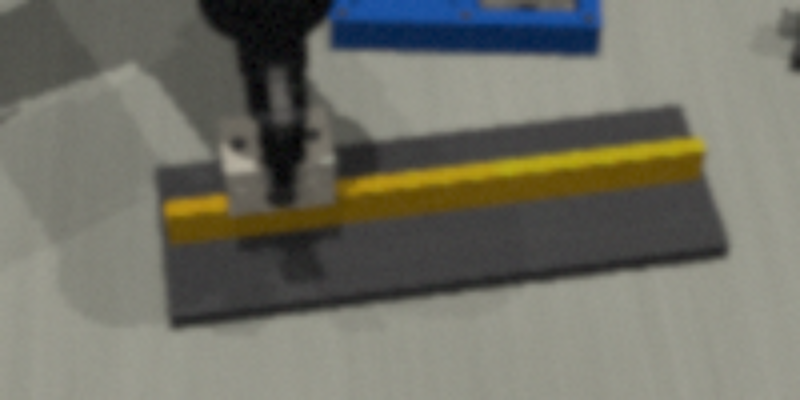

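The casting's bridge is above the bar, at crop (275,165). Measured in the same view it sits about 1.5 mm too far to +y. I'll shift it and lower.

>>> step_arm(
  dp=[
    [0.001,0.0015,0],
    [0.001,0.0015,0.01],
    [0.001,0.0015,0.02],
    [0.001,0.0015,0.028],
    [0.001,0.0015,0.034],
    [0.001,0.0015,0.036],
    [0.001,0.0015,0.036],
  ],
  dr=[
    [0.002,0.005,0],
    [0.002,0.005,0],
    [0.002,0.005,0],
    [0.002,0.005,0],
    [0.002,0.005,0],
    [0.002,0.005,0],
    [0.002,0.005,0],
  ],
)

```text
time_s: 12.58
ee_pos: [0.434, 0.0015, 0.0488]
eef_rot: [0.999, 0.033, 0.002, -0.001]
wrist_force: [0.1, -0.0, -2.2]
width: 0.042
grasp_force: 67.4
```

>>> step_arm(
  dp=[
    [0,0,0.001],
    [0,0,0.002],
    [0,0,0.002],
  ],
  dr=[
    [0,0,0],
    [0,0,0],
    [0,0,0],
  ],
)

```text
time_s: 12.95
ee_pos: [0.4342, 0.0016, 0.0473]
eef_rot: [0.999, 0.033, 0.002, -0.001]
wrist_force: [-1.6, 0.1, 1.4]
width: 0.0422
grasp_force: 67.7
```

>>> step_arm(
  dp=[
    [0,0,0],
    [0,0,0],
    [0,0,0],
    [0,0,-0.04],
    [0,0,-0.09],
    [0,0,-0.12],
    [0,0,-0.12],
  ],
  dr=[
    [0,0,0],
    [0,0,0],
    [0,0,0],
    [0,0,0],
    [0,0,0],
    [0,0,0],
    [0,0,0],
  ],
  hand=0.064,
)

```text
time_s: 13.82
ee_pos: [0.4348, 0.0017, 0.1697]
eef_rot: [0.999, 0.033, 0.004, -0.001]
wrist_force: [0.1, 0.9, -0.6]
width: 0.0639
grasp_force: 0.0
```

```bash
python3 -c "
from h import *
plan((611,186.5,120,82.7))
f=cam('side')
for c in castings(f,(.36,.70,-.06,.36),.050): print('casting',*c)
for c in castings(f,(.36,.50,-.06,.06),.060): print('hung',*c)
"
```

```text
t 13.82 pos [434.8   1.7 169.7] ydir -86.2 F [ 0.1  0.9 -0.6] w 63.9 gf 0.0 j6 1.16
(611, 186.5, 120) dp [0.1876, -0.1727, 0.0517] dr [-0.003, -0.0085, 0.1936]
casting [534.1 288.7  63.6  48.   -5.1] 46.4 253 [535.4 289.5]
casting [607.2 181.8  62.4  51.1  -7. ] 46.5 290 [606.5 181.8]
casting [431.8   1.4  64.5  59.1   6. ] 57.5 370 [432.5  -2. ]
hung [430.7  -2.2  63.8  50.7   3.6] 58.9 398 [431.   -1.6]
```

>>> step_arm(
  dp=[
    [0.187,-0.173,0],
    [0.187,-0.173,0],
    [0.187,-0.173,0],
    [0.187,-0.173,0],
    [0.187,-0.173,0.05],
    [0.187,-0.173,0.1],
    [0.187,-0.173,0.12],
    [0.187,-0.173,0.13],
    [0.187,-0.173,0.137],
    [0.187,-0.173,0.137],
  ],
  dr=[
    [-0.003,-0.008,0.194],
    [-0.003,-0.008,0.194],
    [-0.003,-0.008,0.194],
    [-0.003,-0.008,0.194],
    [-0.003,-0.008,0.194],
    [-0.003,-0.008,0.194],
    [-0.003,-0.008,0.194],
    [-0.003,-0.008,0.194],
    [-0.003,-0.008,0.194],
    [-0.003,-0.008,0.194],
  ],
)

```text
time_s: 15.12
ee_pos: [0.6097, 0.1868, 0.0318]
eef_rot: [0.998, -0.064, -0.001, 0.0]
wrist_force: [0.5, -0.1, 0.5]
width: 0.0639
grasp_force: 0.0
```

>>> step_arm(
  dp=[
    [0,0,0.001],
    [0,0,0.001],
    [0,0,0.001],
    [0,0,0.001],
  ],
  dr=[
    [0,0,0],
    [0,0,0],
    [0,0,0],
    [0,0,0],
  ],
  hand=0.03,
)

```text
time_s: 15.62
ee_pos: [0.6101, 0.1871, 0.0314]
eef_rot: [0.998, -0.064, -0.001, 0.0]
wrist_force: [-0.3, 1.5, 5.9]
width: 0.0426
grasp_force: 63.7
```

>>> step_arm(
  dp=[
    [0,0,-0.01],
    [0,0,-0.03],
    [0,0,-0.06],
    [0,0,-0.075],
    [0,0,-0.075],
  ],
  dr=[
    [0,0,0],
    [0,0,0],
    [0,0,0],
    [0,0,0],
    [0,0,0],
  ],
)

```text
time_s: 16.25
ee_pos: [0.6101, 0.187, 0.1063]
eef_rot: [0.998, -0.064, -0.001, 0.0]
wrist_force: [-0.7, 0.8, -2.8]
width: 0.0429
grasp_force: 62.8
```

```bash
python3 -c "
from h import *
plan((623,14.5,90,93.8))"
```

```text
t 16.25 pos [610.1 187.  106.3] ydir -97.3 F [-0.7  0.8 -2.8] w 42.9 gf 62.8 j6 0.83
(623, 14.5, 90) dp [0.0348, 0.1695, 0.0163] dr [-0.0, 0.0022, -0.1942]
```

>>> step_arm(
  dp=[
    [0.035,0.17,0],
    [0.035,0.17,0],
    [0.035,0.17,0],
    [0.035,0.17,0],
    [0.035,0.17,0.01],
    [0.035,0.17,0.025],
    [0.035,0.17,0.028],
    [0.035,0.17,0.028],
  ],
  dr=[
    [0,0.002,-0.194],
    [0,0.002,-0.194],
    [0,0.002,-0.194],
    [0,0.002,-0.194],
    [0,0.002,-0.194],
    [0,0.002,-0.194],
    [0,0.002,-0.194],
    [0,0.002,-0.194],
  ],
)

```text
time_s: 17.25
ee_pos: [0.6222, 0.0142, 0.0762]
eef_rot: [0.999, 0.034, -0.002, 0.001]
wrist_force: [0.1, -0.5, -0.9]
width: 0.0426
grasp_force: 62.8
```

```bash
cat > hov.py <<'E'
from h import *
import sys
X,Y,Z,zt=map(float,sys.argv[1:5])
plan((X,Y,Z,93.8))
f=cam('side'); P,H,S,V=masks(f); x,y,z=np.moveaxis(P,-1,0)
m=(abs(H-27)<8)&(S>120)&(abs(y)<.06)&(z>.040)&(z<.05)
q=P[m]*1000; k=np.polyfit(q[:,0],q[:,1],1); print("bar fit",k,len(q))
q=(abs(z-zt/1000)<.006)&(S<70)&(V>75)&(abs(y)<.06)&(abs(x-X/1000)<.06)
r=rect(P[q][:,:2]); print("casting",r,np.nanmedian(z[q]),"dy vs bar",r[1]-np.polyval(k,r[0]))
E
python3 hov.py 623 14.5 43.5 94.5
```

```text
t 17.25 pos [622.2  14.2  76.2] ydir -86.1 F [ 0.1 -0.5 -0.9] w 42.6 gf 62.8 j6 1.29
(623.0, 14.5, 43.5) dp [0.001, -0.0004, 0.0326] dr [0.0018, 0.0036, 0.001]
bar fit [  0.06912369 -27.81401105] 370
casting [620.   13.4  64.1  46.6   3.1] 0.09172887720665257 dy vs bar -1.6426743489079474
```

>>> step_arm(
  dp=[
    [0.001,-0.0005,0.01],
    [0.001,-0.0005,0.018],
    [0.001,-0.0005,0.025],
    [0.001,-0.0005,0.03],
    [0.001,-0.0005,0.033],
    [0.001,-0.0005,0.033],
  ],
  dr=[
    [0.002,0.004,0],
    [0.002,0.004,0],
    [0.002,0.004,0],
    [0.002,0.004,0],
    [0.002,0.004,0],
    [0.002,0.004,0],
  ],
)

```text
time_s: 18.05
ee_pos: [0.6234, 0.0141, 0.0439]
eef_rot: [0.999, 0.033, 0.001, -0.0]
wrist_force: [-0.1, -0.8, -2.1]
width: 0.0426
grasp_force: 62.9
```

```bash
python3 -c "
from h import *
plan((623,14.5,42,93.8))"
```

```text
t 18.05 pos [623.4  14.1  43.9] ydir -86.2 F [-0.1 -0.8 -2.1] w 42.6 gf 62.9 j6 1.29
(623, 14.5, 42) dp [-0.0004, -0.0004, 0.0019] dr [-0.0006, -0.0017, -0.0001]
```

>>> step_arm(
  dp=[
    [0,0,0.001],
    [0,0,0.002],
    [0,0,0.002],
  ],
  dr=[
    [0,0,0],
    [0,0,0],
    [0,0,0],
  ],
)

```text
time_s: 18.42
ee_pos: [0.6236, 0.0141, 0.0434]
eef_rot: [0.999, 0.033, 0.001, -0.0]
wrist_force: [-2.8, 0.2, 4.8]
width: 0.0427
grasp_force: 63.7
```

>>> step_arm(
  dp=[
    [0,0,0],
    [0,0,0],
    [0,0,0],
    [0,0,-0.04],
    [0,0,-0.09],
    [0,0,-0.12],
    [0,0,-0.12],
  ],
  dr=[
    [0,0,0],
    [0,0,0],
    [0,0,0],
    [0,0,0],
    [0,0,0],
    [0,0,0],
    [0,0,0],
  ],
  hand=0.064,
)

```text
time_s: 19.3
ee_pos: [0.6246, 0.0141, 0.1655]
eef_rot: [0.999, 0.033, 0.004, -0.001]
wrist_force: [-0.2, 1.1, -0.5]
width: 0.064
grasp_force: 0.0
```

```bash
python3 -c "
from h import *
plan((538,294.5,31,82.9))
f=cam('side')
for c in castings(f,(.36,.72,.06,.45),.048): print('casting',*c)
for c in castings(f,(.36,.72,-.06,.06),.060): print('hung',*c)
"
```

```text
t 19.3 pos [624.6  14.1 165.5] ydir -86.2 F [-0.2  1.1 -0.5] w 64.0 gf 0.0 j6 1.29
(538, 294.5, 31) dp [-0.0689, -0.2854, 0.1343] dr [-0.0019, -0.0073, 0.1901]
casting [535.3 288.8  61.3  52.3  -5.1] 46.3 268 [535.4 290.3]
hung [620.8  10.3  65.   50.4   3.6] 58.7 399 [620.8  10.1]
hung [430.7  -2.1  63.8  50.5   3.6] 58.9 405 [431.1  -2. ]
```

>>> step_arm(
  dp=[
    [-0.069,-0.285,0],
    [-0.069,-0.285,0],
    [-0.069,-0.285,0],
    [-0.069,-0.285,0],
    [-0.069,-0.285,0.02],
    [-0.069,-0.285,0.07],
    [-0.069,-0.285,0.11],
    [-0.069,-0.285,0.125],
    [-0.069,-0.285,0.132],
    [-0.069,-0.285,0.134],
  ],
  dr=[
    [-0.002,-0.007,0.19],
    [-0.002,-0.007,0.19],
    [-0.002,-0.007,0.19],
    [-0.002,-0.007,0.19],
    [-0.002,-0.007,0.19],
    [-0.002,-0.007,0.19],
    [-0.002,-0.007,0.19],
    [-0.002,-0.007,0.19],
    [-0.002,-0.007,0.19],
    [-0.002,-0.007,0.19],
  ],
)

```text
time_s: 20.6
ee_pos: [0.5363, 0.2941, 0.029]
eef_rot: [0.998, -0.062, -0.002, 0.0]
wrist_force: [0.3, 0.2, 0.1]
width: 0.0641
grasp_force: 0.0
```

>>> step_arm(
  dp=[
    [0,0,0],
    [0,0,0],
    [0,0,0],
    [0,0,0],
    [0,0,0],
  ],
  dr=[
    [0,0,0],
    [0,0,0],
    [0,0,0],
    [0,0,0],
    [0,0,0],
  ],
  hand=0.03,
)

```text
time_s: 21.22
ee_pos: [0.5367, 0.2948, 0.0301]
eef_rot: [0.998, -0.062, -0.001, -0.001]
wrist_force: [-0.0, 1.7, 5.9]
width: 0.0424
grasp_force: 63.9
```

>>> step_arm(
  dp=[
    [0,0,-0.01],
    [0,0,-0.03],
    [0,0,-0.06],
    [0,0,-0.075],
    [0,0,-0.075],
  ],
  dr=[
    [0,0,0],
    [0,0,0],
    [0,0,0],
    [0,0,0],
    [0,0,0],
  ],
)

```text
time_s: 21.85
ee_pos: [0.5362, 0.2941, 0.1035]
eef_rot: [0.998, -0.062, -0.002, 0.0]
wrist_force: [0.1, 0.7, -2.7]
width: 0.0426
grasp_force: 63.2
```

```bash
python3 -c "
from h import *
plan((528,8.2,78,93.8))"
```

```text
t 21.85 pos [536.2 294.1 103.5] ydir -97.1 F [ 0.1  0.7 -2.7] w 42.6 gf 63.2 j6 0.62
(528, 8.2, 78) dp [0.0274, 0.2847, 0.0255] dr [0.0002, 0.005, -0.1904]
```

>>> step_arm(
  dp=[
    [0.027,0.285,0],
    [0.027,0.285,0],
    [0.027,0.285,0],
    [0.027,0.285,0],
    [0.027,0.285,0],
    [0.027,0.285,0.01],
    [0.027,0.285,0.025],
    [0.027,0.285,0.025],
    [0.027,0.285,0.025],
  ],
  dr=[
    [0,0.005,-0.19],
    [0,0.005,-0.19],
    [0,0.005,-0.19],
    [0,0.005,-0.19],
    [0,0.005,-0.19],
    [0,0.005,-0.19],
    [0,0.005,-0.19],
    [0,0.005,-0.19],
    [0,0.005,-0.19],
  ],
)

```text
time_s: 22.98
ee_pos: [0.5275, 0.0085, 0.078]
eef_rot: [0.999, 0.034, -0.001, 0.001]
wrist_force: [0.2, 0.0, -2.0]
width: 0.0423
grasp_force: 63.2
```

```bash
python3 hov.py 528 8.2 42.5 94.5
```

```text
t 22.98 pos [527.5   8.5  78. ] ydir -86.1 F [ 0.2  0.  -2. ] w 42.3 gf 63.2 j6 1.24
(528.0, 8.2, 42.5) dp [0.0005, 0.0002, 0.0355] dr [0.0016, 0.0012, 0.0012]
bar fit [  0.0642472  -25.21140175] 275
casting [525.9   9.   63.9  57.6   3.5] 0.09484665311830465 dy vs bar 0.423799662571966
```

>>> step_arm(
  dp=[
    [0,0,0.01],
    [0,0,0.02],
    [0,0,0.028],
    [0,0,0.033],
    [0,0,0.035],
    [0,0,0.036],
    [0,0,0.037],
  ],
  dr=[
    [0.002,0.001,0],
    [0.002,0.001,0],
    [0.002,0.001,0],
    [0.002,0.001,0],
    [0.002,0.001,0],
    [0.002,0.001,0],
    [0.002,0.001,0],
  ],
)

```text
time_s: 23.9
ee_pos: [0.5277, 0.0078, 0.042]
eef_rot: [0.999, 0.033, 0.0, -0.0]
wrist_force: [-3.9, 1.6, 4.3]
width: 0.0423
grasp_force: 64.0
```

```bash
python3 -c "
from h import *
plan((528,8.2,41.5,93.8))"
```

```text
t 23.9 pos [527.7   7.8  42. ] ydir -86.2 F [-3.9  1.6  4.3] w 42.3 gf 64.0 j6 1.24
(528, 8.2, 41.5) dp [0.0003, -0.0004, 0.0005] dr [-0.0007, -0.0009, 0.0001]
```

>>> step_arm(
  dp=[
    [0,0,0],
    [0,0,0],
    [0,0,0],
    [0,0,-0.04],
    [0,0,-0.1],
    [0,-0.06,-0.15],
    [0,-0.12,-0.15],
    [-0.05,-0.18,-0.15],
    [-0.1,-0.24,-0.15],
    [-0.12,-0.3,-0.15],
  ],
  dr=[
    [0,0,0],
    [0,0,0],
    [0,0,0],
    [0,0,0],
    [0,0,0],
    [0,0,0],
    [0,0,0],
    [0,0,0],
    [0,0,0],
    [0,0,0],
  ],
  hand=0.064,
)

```text
time_s: 25.15
ee_pos: [0.4057, 0.267, 0.1921]
eef_rot: [0.999, 0.033, 0.001, -0.001]
wrist_force: [1.4, 0.8, -0.8]
width: 0.0641
grasp_force: 0.0
```

```bash
cat > look.py <<'E'
from h import *
np.set_printoptions(precision=4,suppress=True)
plan()
ims=[]
for n in("top","side"):
    f=cam(n);P,H,S,V=masks(f);x,y,z=np.moveaxis(P,-1,0); print(n)
    for c in castings(f,(.36,.72,-.06,.06),.060): print("hung",*c)
    for q in("plug0","casting0"):
        for w,fn in(("spot",spot_in),("mark",mark_of)):
            print(q,w,[(np.round(d["centre"],1).tolist(),round(d["score"],2),(dep(f,d["centre"])*1000).round(0).tolist()) for d in fn(n,q)])
    o=(abs(H-11)<9)&(S>110)&(abs(y+.27)<.09)&(x<.6)
    for c in comps(o,4):
        print("plug",(np.argwhere(c).mean(0)[::-1]).round(1),(planepts(f,c,.030).mean(0)*1000).round(1),c.sum(),"zmax",(np.nanpercentile(z[c],95)*1000).round(1))
    m=(z>.060)&(V<70)&(y<-.2)&(y>-.35)&(x>.5)&(x<.66)
    if m.any(): print("grip",rect(planepts(f,m,.069)))
    i=f["image"]; ims.append(i[130:260,220:400] if n=="top" else i[150:350,150:400])
a,b=[cv2.resize(i,(800,int(800*i.shape[0]/i.shape[1]))) for i in ims]
cv2.imwrite("pics/lt.png",a);cv2.imwrite("pics/ls.png",cv2.resize(b,(750,600)))
E
python3 look.py
```

```text
t 25.15 pos [405.7 267.  192.1] ydir -86.2 F [ 1.4  0.8 -0.8] w 64.1 gf 0.0 j6 0.64
top
hung [625.1  14.3  64.1  43.9   3.8] 59.6 420 [624.9  14.5]
hung [529.9   8.1  64.   43.9   3.7] 59.4 410 [530.2   8.2]
hung [434.6   1.9  63.9  43.9   3.8] 59.4 431 [434.4   1.9]
plug0 spot [([365.5, 221.2], 0.62, [451.0, -275.0, 22.0]), ([382.2, 219.8], 0.57, [455.0, -313.0, 35.0]), ([249.3, 192.1], 0.43, [521.0, 28.0, 58.0])]
plug0 mark [([354.1, 224.3], 0.57, [442.0, -245.0, 23.0]), ([383.7, 217.0], 0.47, [462.0, -323.0, 20.0]), ([379.1, 203.8], 0.46, [496.0, -308.0, 31.0]), ([365.5, 206.2], 0.39, [489.0, -272.0, 33.0]), ([365.7, 226.0], 0.36, [438.0, -276.0, 19.0])]
casting0 spot [([258.7, 228.9], 0.7, [428.0, 3.0, 51.0]), ([256.7, 152.9], 0.67, [623.0, 10.0, 51.0]), ([253.4, 191.3], 0.57, [523.0, 17.0, 59.0])]
casting0 mark [([254.3, 155.7], 0.81, [614.0, 16.0, 59.0]), ([256.1, 189.6], 0.6, [528.0, 10.0, 49.0]), ([257.8, 226.3], 0.58, [435.0, 5.0, 48.0]), ([129.2, 245.4], 0.49, [401.0, 230.0, 327.0])]
plug [377.8 202.5] [ 499.2 -304.7] 36 zmax 37.6
plug [364.9 204.5] [ 493.7 -271.4] 35 zmax 
[... 893 characters left out ...]
197.8], 0.81, [430.0, -7.0, 58.0]), ([295.2, 190.8], 0.77, [615.0, -4.0, 61.0]), ([199.6, 111.2], 0.62, [386.0, 350.0, 33.0])]
casting0 mark [([295.1, 198.0], 0.95, [616.0, -8.0, 37.0]), ([259.9, 199.7], 0.79, [527.0, -13.0, 47.0]), ([274.7, 307.2], 0.71, [532.0, -273.0, 3.0]), ([221.3, 207.4], 0.69, [432.0, -22.0, 40.0]), ([203.1, 116.9], 0.58, [396.0, 318.0, 38.0])]
plug [251.2 290.9] [ 484.3 -244.5] 46 zmax 38.1
plug [231.4 295.9] [ 441.7 -252.2] 46 zmax 38.4
plug [255.6 305.4] [ 490.3 -278. ] 49 zmax 38.0
plug [235.2 310.7] [ 447.2 -285.9] 50 zmax 37.7
plug [260.3 320.3] [ 496.6 -311. ] 53 zmax 37.7
plug [239.3 326. ] [ 453.2 -319.1] 54 zmax 38.2
grip [ 585.2 -261.5   40.5   14.3  -80.2]
```

View pics/lt.png

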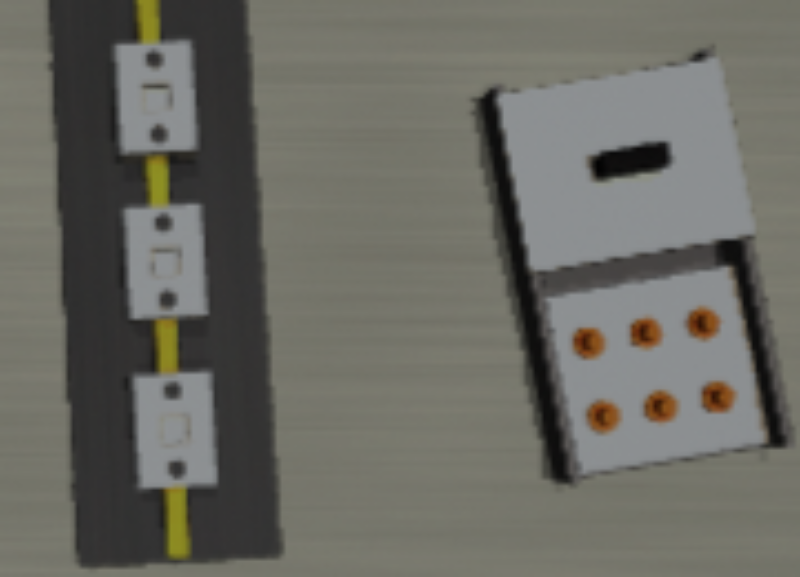

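The top view shows all three castings astride the bar with ports at crop (157,98), (165,262) and (175,430). The cover is parked open and the six plugs are exposed. I'll take the middle plug of the +x column first, squeezing it along both axes to learn its exact centre.

```bash
python3 -c "
from h import *
plan((493,-271.5,120,10),(493,-271.5,27,10))"
```

```text
t 25.65 pos [407.7 264.9 191.4] ydir -86.3 F [0.4 0.3 0. ] w 63.8 gf 0.0 j6 0.64
(493, -271.5, 120) dp [0.0507, 0.5408, 0.071] dr [-0.0008, 0.0003, 1.4604]
(493, -271.5, 27) dp [0.0507, 0.5409, 0.164] dr [-0.0008, 0.0003, 1.4604]
```

>>> step_arm(
  dp=[
    [0.051,0.541,0.071],
    [0.051,0.541,0.071],
    [0.051,0.541,0.071],
    [0.051,0.541,0.071],
    [0.051,0.541,0.071],
    [0.051,0.541,0.071],
    [0.051,0.541,0.071],
    [0.051,0.541,0.071],
    [0.051,0.541,0.071],
    [0.051,0.541,0.071],
  ],
  dr=[
    [0,0,1.46],
    [0,0,1.46],
    [0,0,1.46],
    [0,0,1.46],
    [0,0,1.46],
    [0,0,1.46],
    [0,0,1.46],
    [0,0,1.46],
    [0,0,1.46],
    [0,0,1.46],
  ],
  hand=0.026,
)

```text
time_s: 26.9
ee_pos: [0.4924, -0.2741, 0.1181]
eef_rot: [0.765, -0.644, -0.002, 0.0]
wrist_force: [-0.5, 0.7, 0.7]
width: 0.0259
grasp_force: 0.0
```

```bash
python3 -c "
from h import *
plan((493,-271.5,27,10))"
```

```text
t 26.9 pos [ 492.4 -274.1  118.1] ydir -170.2 F [-0.5  0.7  0.7] w 25.9 gf 0.0 j6 0.32
(493, -271.5, 27) dp [-0.0023, -0.0013, 0.0911] dr [0.0027, 0.0017, -0.0035]
```

>>> step_arm(
  dp=[
    [-0.002,-0.001,0],
    [-0.002,-0.001,0.05],
    [-0.002,-0.001,0.075],
    [-0.002,-0.001,0.085],
    [-0.002,-0.001,0.091],
    [-0.002,-0.001,0.091],
  ],
  dr=[
    [0.002,0.002,-0.003],
    [0.002,0.002,-0.003],
    [0.002,0.002,-0.003],
    [0.002,0.002,-0.003],
    [0.002,0.002,-0.003],
    [0.002,0.002,-0.003],
  ],
)

```text
time_s: 27.65
ee_pos: [0.495, -0.2682, 0.0299]
eef_rot: [0.768, -0.64, 0.002, -0.001]
wrist_force: [0.4, 0.4, 0.0]
width: 0.0256
grasp_force: 0.0
```

>>> step_arm(
  dp=[
    [0,0,0],
    [0,0,0],
    [0,0,0],
    [0,0,0],
  ],
  dr=[
    [0,0,0],
    [0,0,0],
    [0,0,0],
    [0,0,0],
  ],
  hand=0.003,
  grip_force=20,
)

```text
time_s: 28.15
ee_pos: [0.4943, -0.2689, 0.0303]
eef_rot: [0.768, -0.641, 0.002, -0.0]
wrist_force: [-5.2, 0.3, 6.0]
width: 0.0078
grasp_force: 19.8
```

```bash
python3 -c "
from h import *
plan((493,-271.5,27,10))
f=cam('side')
cv2.imwrite('pics/p1.png',cv2.resize(f['image'][260:350,200:320],(800,600)))"
```

```text
t 28.15 pos [ 494.3 -268.9   30.3] ydir -169.7 F [-5.2  0.3  6. ] w 7.8 gf 19.8 j6 0.32
(493, -271.5, 27) dp [0.0023, 0.0018, 0.0033] dr [-0.0024, -0.0021, 0.0053]
```

View pics/p1.png

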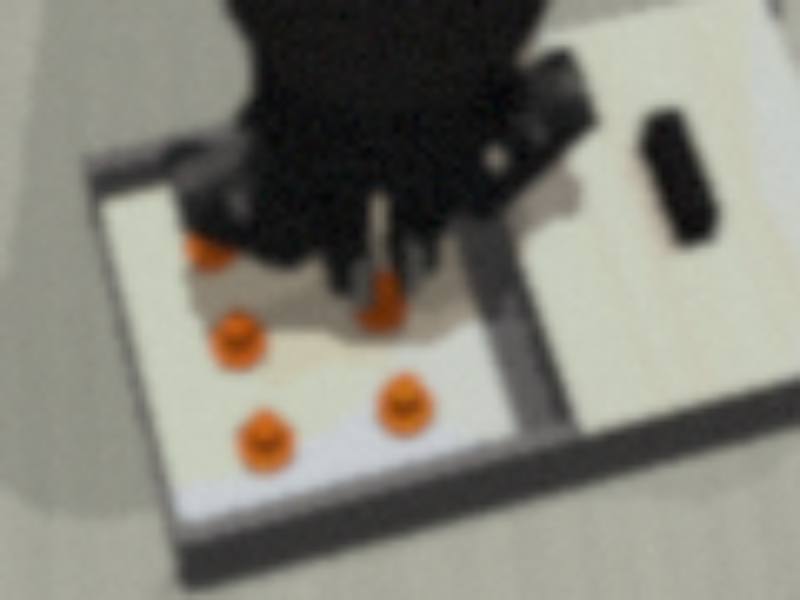

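The pin is between the pads but sits a few mm toward -y of their centre, at crop (383,305). I'll open, lift, rotate 90° and regrip centred.

>>> step_arm(
  dp=[
    [0,0,0],
    [0,0,0],
    [0,0,-0.03],
    [0,0,-0.03],
  ],
  dr=[
    [0,0,0],
    [0,0,0],
    [0,0,0],
    [0,0,0],
  ],
  hand=0.02,
)

```text
time_s: 28.7
ee_pos: [0.496, -0.2688, 0.0616]
eef_rot: [0.768, -0.641, 0.003, -0.001]
wrist_force: [-0.8, -0.4, 0.3]
width: 0.0196
grasp_force: 0.0
```

```bash
python3 -c "
from h import *
f=cam('side')
P,H,S,V=masks(f);x,y,z=np.moveaxis(P,-1,0)
o=(abs(H-11)<9)&(S>110)&(abs(y+.27)<.09)&(x<.6)
for c in comps(o,4):print((planepts(f,c,.030).mean(0)*1000).round(1),c.sum())
plan((494.9,-272.5,57,100),(494.9,-272.5,28,100))"
```

```text
[ 490.2 -244.6] 11
[ 441.6 -252.8] 53
[ 492.1 -277.6] 55
[ 447.5 -284.9] 59
[ 496.6 -311. ] 53
[ 453.5 -318.8] 57
t 28.75 pos [ 495.2 -268.4   59.9] ydir -169.7 F [-0.8 -0.3 -0.4] w 19.9 gf 0.0 j6 0.32
(494.9, -272.5, 57) dp [0.004, 0.001, 0.0029] dr [-0.0022, -0.0052, -1.5652]
(494.9, -272.5, 28) dp [0.004, 0.0012, 0.0319] dr [-0.0022, -0.0052, -1.5652]
```

>>> step_arm(
  dp=[
    [0.004,0.001,0],
    [0.004,0.001,0],
    [0.004,0.001,0],
    [0.004,0.001,0],
    [0.004,0.001,0],
    [0.004,0.001,0],
    [0.004,0.001,0],
    [0.004,0.001,0],
    [0.004,0.001,0],
    [0.004,0.001,0],
  ],
  dr=[
    [0,-0.005,-1.565],
    [0,-0.005,-1.565],
    [0,-0.005,-1.565],
    [0,-0.005,-1.565],
    [0,-0.005,-1.565],
    [0,-0.005,-1.565],
    [0,-0.005,-1.565],
    [0,-0.005,-1.565],
    [0,-0.005,-1.565],
    [0,-0.005,-1.565],
  ],
)

```text
time_s: 30.0
ee_pos: [0.4937, -0.2722, 0.0579]
eef_rot: [0.996, 0.087, -0.001, -0.001]
wrist_force: [0.1, 0.6, -0.2]
width: 0.02
grasp_force: 0.0
```

>>> step_arm(
  dp=[
    [0,0,0],
    [0,0,0.015],
    [0,0,0.025],
    [0,0,0.031],
    [0,0,0.031],
  ],
  dr=[
    [0,0,0],
    [0,0,0],
    [0,0,0],
    [0,0,0],
    [0,0,0],
  ],
)

```text
time_s: 30.62
ee_pos: [0.4936, -0.2723, 0.0272]
eef_rot: [0.996, 0.087, -0.001, -0.001]
wrist_force: [0.1, 0.2, 0.2]
width: 0.0202
grasp_force: 0.0
```

```bash
python3 -c "
from h import *
plan((494.9,-272.5,28,100))"
```

```text
t 30.62 pos [ 493.6 -272.3   27.2] ydir -80.0 F [0.1 0.2 0.2] w 20.2 gf 0.0 j6 1.89
(494.9, -272.5, 28) dp [0.0012, 0.0004, -0.0008] dr [-0.0024, 0.002, -0.0005]
```

>>> step_arm(
  dp=[
    [0.001,0,0],
    [0.001,0,0],
    [0.001,0,0],
    [0.001,0,0],
    [0.001,0,0],
  ],
  dr=[
    [0,0,0],
    [0,0,0],
    [0,0,0],
    [0,0,0],
    [0,0,0],
  ],
  hand=0.003,
  grip_force=30,
)

```text
time_s: 31.25
ee_pos: [0.4951, -0.2725, 0.0283]
eef_rot: [0.996, 0.087, -0.0, -0.001]
wrist_force: [-0.7, -2.7, 0.7]
width: 0.0077
grasp_force: 29.3
```

>>> step_arm(
  dp=[
    [0.001,0,-0.01],
    [0.001,0,-0.04],
    [0.001,0,-0.08],
    [0.001,0,-0.08],
  ],
  dr=[
    [0,0,0],
    [0,0,0],
    [0,0,0],
    [0,0,0],
  ],
)

```text
time_s: 31.75
ee_pos: [0.4985, -0.2725, 0.1129]
eef_rot: [0.996, 0.087, 0.003, 0.0]
wrist_force: [0.6, -0.1, -0.4]
width: 0.008
grasp_force: 29.4
```

```bash
python3 -c "
from h import *
plan((433,1.6,95,93.8))
f=cam('side')
P,H,S,V=masks(f);x,y,z=np.moveaxis(P,-1,0)
o=(abs(H-11)<9)&(S>110)&(abs(y+.27)<.09)&(x<.6)
for c in comps(o,4):print((planepts(f,c,.030).mean(0)*1000).round(1),c.sum(),np.nanmedian(z[c]))"
```

```text
t 31.75 pos [ 498.5 -272.5  112.9] ydir -80.0 F [ 0.6 -0.1 -0.4] w 8.0 gf 29.4 j6 1.89
(433, 1.6, 95) dp [-0.0169, -0.2813, 0.0175] dr [0.0008, -0.0066, 0.1086]
[ 484.6 -244.6] 57 0.024788133644545574
[ 441.8 -252.4] 52 0.02501352460796863
[ 447.6 -285.7] 53 0.025278899328689652
[ 496.9 -311.1] 55 0.026762421021409244
[ 453.7 -318.9] 58 0.024616256298747252
```

>>> step_arm(
  dp=[
    [-0.016,-0.281,0],
    [-0.016,-0.281,0],
    [-0.016,-0.281,0],
    [-0.016,-0.281,0],
    [-0.016,-0.281,0],
    [-0.016,-0.281,0.018],
    [-0.016,-0.281,0.021],
    [-0.016,-0.281,0.021],
    [-0.016,-0.281,0.021],
  ],
  dr=[
    [0,-0.006,0.108],
    [0,-0.006,0.108],
    [0,-0.006,0.108],
    [0,-0.006,0.108],
    [0,-0.006,0.108],
    [0,-0.006,0.108],
    [0,-0.006,0.108],
    [0,-0.006,0.108],
    [0,-0.006,0.108],
  ],
)

```text
time_s: 32.92
ee_pos: [0.4318, 0.0011, 0.0877]
eef_rot: [0.999, 0.032, -0.004, -0.001]
wrist_force: [-0.4, 0.5, 0.5]
width: 0.0076
grasp_force: 29.5
```

```bash
cat > ins.py <<'E'
from h import *
import sys
X,Y,Z=map(float,sys.argv[1:4])
plan((X,Y,Z,93.8))
f=cam('side');P,H,S,V=masks(f);x,y,z=np.moveaxis(P,-1,0)
o=(abs(H-11)<9)&(S>110)&(abs(y)<.05)&(abs(x-X/1000)<.06)&(z>.06)
for c in comps(o,4):print("plug depthmed",(np.nanmedian(P[c],axis=0)*1000).round(1),c.sum(),"px",np.argwhere(c).mean(0)[::-1].round(1), "col range",np.argwhere(c)[:,1].min(),np.argwhere(c)[:,1].max())
for c in castings(f,(.36,.72,-.06,.06),.060): print("hung",*c)
u,v=[int(t) for t in (np.argwhere(o).mean(0)[::-1])] if o.any() else (220,200)
cv2.imwrite(f'pics/{sys.argv[4]}.png',cv2.resize(f['image'][v-30:v+30,u-40:u+40],(800,600),interpolation=cv2.INTER_CUBIC))
E
python3 ins.py 434.2 1.7 68 q1
```

```text
t 32.92 pos [431.8   1.1  87.7] ydir -86.3 F [-0.4  0.5  0.5] w 7.6 gf 29.5 j6 1.16
(434.2, 1.7, 68.0) dp [0.0026, -0.0004, 0.0197] dr [-0.0013, 0.0071, -0.0016]
plug depthmed [479.5  -2.6 463.7] 5 px [236.  43.] col range 236 236
plug depthmed [429.7  -6.1  81.9] 16 px [219.  191.4] col range 217 221
hung [620.4  10.1  65.6  50.7   3.6] 58.7 397 [620.4  10.1]
hung [526.    3.8  64.1  51.    3.8] 58.5 406 [525.9   3.9]
hung [431.   -1.5  63.4  49.9   4.3] 58.8 365 [431.2  -3.6]
```

View pics/q1.png

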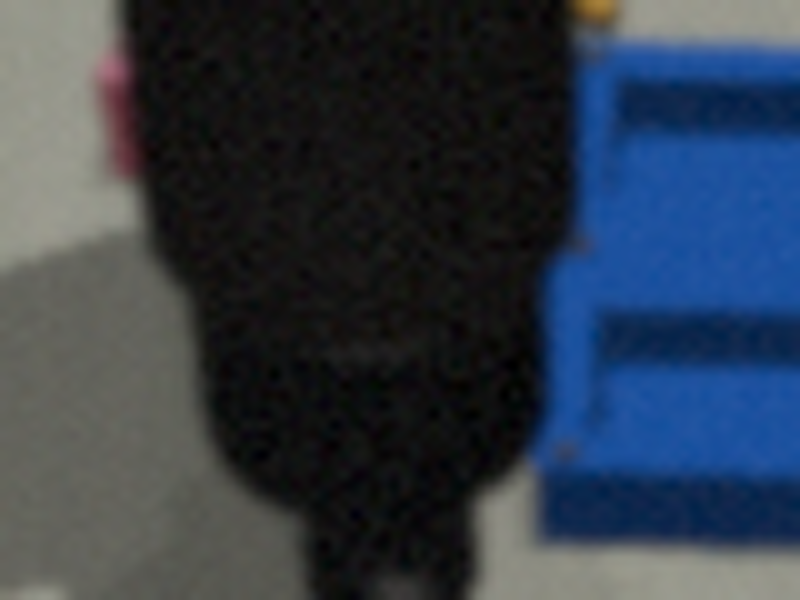

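That crop missed the tip, so I'll use the measured numbers: the plug needs about +2 mm along the bar. I'll descend slowly and watch the force.

>>> step_arm(
  dp=[
    [0.002,-0.0005,0],
    [0.002,-0.0005,0.003],
    [0.002,-0.0005,0.006],
    [0.002,-0.0005,0.009],
    [0.002,-0.0005,0.012],
    [0.002,-0.0005,0.013],
  ],
  dr=[
    [0,0.007,0],
    [0,0.007,0],
    [0,0.007,0],
    [0,0.007,0],
    [0,0.007,0],
    [0,0.007,0],
  ],
)

```text
time_s: 33.72
ee_pos: [0.4334, 0.0025, 0.0742]
eef_rot: [0.999, 0.033, -0.0, -0.001]
wrist_force: [0.3, -0.4, -0.5]
width: 0.008
grasp_force: 29.5
```

>>> step_arm(
  dp=[
    [0,0.0005,0.002],
    [0,0.0005,0.004],
    [0,0.0005,0.006],
    [0,0.0005,0.007],
    [0,0.0005,0.0075],
  ],
  dr=[
    [0,0,0],
    [0,0,0],
    [0,0,0],
    [0,0,0],
    [0,0,0],
  ],
)

```text
time_s: 34.35
ee_pos: [0.4338, 0.0019, 0.0678]
eef_rot: [0.999, 0.033, 0.0, -0.001]
wrist_force: [-3.0, -0.3, 5.2]
width: 0.0077
grasp_force: 30.0
```

Flange contact came at TCP z = 67.8 mm against the expected 68.3, so the plug is in. I'll release, lift and check.

>>> step_arm(
  dp=[
    [0,0,0],
    [0,0,0],
    [0,0,-0.03],
    [0,0,-0.07],
    [0,0,-0.07],
  ],
  dr=[
    [0,0,0],
    [0,0,0],
    [0,0,0],
    [0,0,0],
    [0,0,0],
  ],
  hand=0.02,
)

```text
time_s: 34.98
ee_pos: [0.4351, 0.0022, 0.1403]
eef_rot: [0.999, 0.033, 0.003, -0.001]
wrist_force: [0.9, 0.8, 0.2]
width: 0.02
grasp_force: 0.0
```

```bash
cat > chk.py <<'E'
from h import *
f=cam('side');P,H,S,V=masks(f);x,y,z=np.moveaxis(P,-1,0)
for c in castings(f,(.36,.72,-.06,.06),.060): print("hung",*c)
o=(abs(H-11)<9)&(S>110)
for c in comps(o&(abs(y)<.05)&(z>.05)&(z<.1),4):print("port plug",(np.nanmedian(P[c],axis=0)*1000).round(1),c.sum(),"z5-95",(np.nanpercentile(z[c],[5,95])*1000).round(1))
for c in comps(o&(abs(y+.28)<.09)&(x<.6),4):print("tray plug",(planepts(f,c,.030).mean(0)*1000).round(1),c.sum())
E
python3 chk.py; python3 -c "
from h import *
plan((450.5,-279,90,100))"
```

```text
hung [620.6  10.   64.9  51.5   2.8] 58.5 411 [620.8   9.9]
hung [526.2   4.4  64.3  49.9   4.8] 58.7 404 [525.8   4.2]
hung [430.7  -2.3  63.8  51.    3.6] 58.8 365 [430.9  -3.2]
port plug [431.5  -1.2  66.3] 41 z5-95 [61.9 77.8]
tray plug [ 484.5 -244.5] 45
tray plug [ 441.6 -252.1] 46
tray plug [ 447.2 -285.9] 50
tray plug [ 496.6 -311. ] 52
tray plug [ 453.2 -319.1] 54
t 35.02 pos [434.2   2.2 138.1] ydir -86.2 F [-0.3  0.5 -0.6] w 20.0 gf 0.0 j6 1.16
(450.5, -279, 90) dp [-0.0024, 0.2818, 0.0474] dr [-0.0025, -0.0026, -0.1084]
```

>>> step_arm(
  dp=[
    [-0.003,0.283,0],
    [-0.003,0.283,0],
    [-0.003,0.283,0],
    [-0.003,0.283,0],
    [-0.003,0.283,0],
    [-0.003,0.283,0.05],
    [-0.003,0.283,0.075],
    [-0.003,0.283,0.075],
    [-0.003,0.283,0.075],
  ],
  dr=[
    [-0.002,-0.002,-0.108],
    [-0.002,-0.002,-0.108],
    [-0.002,-0.002,-0.108],
    [-0.002,-0.002,-0.108],
    [-0.002,-0.002,-0.108],
    [-0.002,-0.002,-0.108],
    [-0.002,-0.002,-0.108],
    [-0.002,-0.002,-0.108],
    [-0.002,-0.002,-0.108],
  ],
)

```text
time_s: 36.15
ee_pos: [0.4497, -0.2808, 0.0626]
eef_rot: [0.996, 0.087, -0.001, 0.001]
wrist_force: [1.3, -0.2, 0.2]
width: 0.0199
grasp_force: 0.0
```

```bash
python3 -c "
from h import *
plan((450.2,-280.4,28,100))"
```

```text
t 36.15 pos [ 449.7 -280.8   62.6] ydir -80.0 F [ 1.3 -0.2  0.2] w 19.9 gf 0.0 j6 1.92
(450.2, -280.4, 28) dp [0.0006, -0.0003, 0.0346] dr [0.0013, 0.0013, 0.0001]
```

>>> step_arm(
  dp=[
    [0.0005,0,0.015],
    [0.0005,0,0.028],
    [0.0005,0,0.034],
    [0.0005,0,0.0345],
    [0.0005,0,0.0345],
  ],
  dr=[
    [0,0,0],
    [0,0,0],
    [0,0,0],
    [0,0,0],
    [0,0,0],
  ],
)

```text
time_s: 36.78
ee_pos: [0.4499, -0.2806, 0.0274]
eef_rot: [0.996, 0.087, -0.001, 0.0]
wrist_force: [0.3, 0.0, 0.7]
width: 0.0199
grasp_force: 0.0
```

>>> step_arm(
  dp=[
    [0,0,0],
    [0,0,0],
    [0,0,0],
    [0,0,0],
  ],
  dr=[
    [0,0,0],
    [0,0,0],
    [0,0,0],
    [0,0,0],
  ],
  hand=0.003,
)

```text
time_s: 37.28
ee_pos: [0.45, -0.2808, 0.0277]
eef_rot: [0.996, 0.087, -0.001, 0.001]
wrist_force: [0.2, -2.5, 1.7]
width: 0.0077
grasp_force: 29.4
```

>>> step_arm(
  dp=[
    [0,0,-0.01],
    [0,0,-0.04],
    [0,0,-0.08],
    [0,0,-0.08],
    [0,0,-0.08],
  ],
  dr=[
    [0,0,0],
    [0,0,0],
    [0,0,0],
    [0,0,0],
    [0,0,0],
  ],
)

```text
time_s: 37.9
ee_pos: [0.4496, -0.2799, 0.1068]
eef_rot: [0.996, 0.087, -0.001, -0.0]
wrist_force: [0.6, -0.7, 0.0]
width: 0.008
grasp_force: 29.4
```

```bash
python3 -c "
from h import *
plan((528.8,8.1,90,93.8))"; python3 chk.py
```

```text
t 37.9 pos [ 449.6 -279.9  106.8] ydir -80.0 F [ 0.6 -0.7  0. ] w 8.0 gf 29.4 j6 1.92
(528.8, 8.1, 90) dp [0.128, -0.2699, 0.0168] dr [-0.0007, 0.0021, 0.1079]
hung [620.4  10.4  66.1  50.7   4.5] 58.7 398 [620.2  10.2]
hung [549.9   5.7  51.   19.8  87.5] 58.6 116 [549.    4.8]
tray plug [ 484.2 -244.6] 58
tray plug [ 439.5 -255.2] 31
tray plug [ 496.5 -311.1] 56
tray plug [ 453.5 -318.6] 58
```

>>> step_arm(
  dp=[
    [0.128,-0.27,0],
    [0.128,-0.27,0],
    [0.128,-0.27,0],
    [0.128,-0.27,0],
    [0.128,-0.27,0],
    [0.128,-0.27,0.01],
    [0.128,-0.27,0.018],
    [0.128,-0.27,0.018],
    [0.128,-0.27,0.018],
  ],
  dr=[
    [0,0.002,0.108],
    [0,0.002,0.108],
    [0,0.002,0.108],
    [0,0.002,0.108],
    [0,0.002,0.108],
    [0,0.002,0.108],
    [0,0.002,0.108],
    [0,0.002,0.108],
    [0,0.002,0.108],
  ],
)

```text
time_s: 39.08
ee_pos: [0.529, 0.0067, 0.0889]
eef_rot: [0.999, 0.032, 0.0, 0.0]
wrist_force: [0.5, 0.7, -0.2]
width: 0.0078
grasp_force: 29.5
```

```bash
python3 ins.py 529 8 68 q2
```

```text
t 39.08 pos [529.    6.7  88.9] ydir -86.3 F [ 0.5  0.7 -0.2] w 7.8 gf 29.5 j6 1.24
(529.0, 8.0, 68.0) dp [0.0001, -0.0013, 0.0209] dr [0.0006, -0.0003, -0.0016]
plug depthmed [483.1  -1.  324. ] 6 px [239.7 108. ] col range 239 241
plug depthmed [526.6  -1.4  82.1] 13 px [259.4 186.5] col range 258 261
hung [619.9  10.8  66.1  49.8   2.7] 58.8 396 [620.6  10.5]
hung [526.1   4.   64.2  50.4   4.2] 58.6 355 [525.7   2.1]
hung [430.7  -2.5  63.8  51.3   3.6] 59.0 358 [430.9  -2.7]
```

>>> step_arm(
  dp=[
    [0,-0.001,0],
    [0,-0.001,0.004],
    [0,-0.001,0.008],
    [0,-0.001,0.011],
    [0,-0.001,0.014],
    [0,-0.001,0.014],
  ],
  dr=[
    [0,0,0],
    [0,0,0],
    [0,0,0],
    [0,0,0],
    [0,0,0],
    [0,0,0],
  ],
)

```text
time_s: 39.88
ee_pos: [0.5288, 0.0086, 0.0744]
eef_rot: [0.999, 0.033, -0.0, 0.0]
wrist_force: [0.2, -0.3, 0.1]
width: 0.0077
grasp_force: 29.5
```

>>> step_arm(
  dp=[
    [0,0.0005,0.002],
    [0,0.0005,0.004],
    [0,0.0005,0.006],
    [0,0.0005,0.007],
    [0,0.0005,0.0075],
  ],
  dr=[
    [0,0,0],
    [0,0,0],
    [0,0,0],
    [0,0,0],
    [0,0,0],
  ],
)

```text
time_s: 40.5
ee_pos: [0.5291, 0.0081, 0.0676]
eef_rot: [0.999, 0.033, 0.0, 0.0]
wrist_force: [-0.9, -0.2, 2.4]
width: 0.0078
grasp_force: 29.7
```

>>> step_arm(
  dp=[
    [0,0,0],
    [0,0,0],
    [0,0,-0.03],
    [0,0,-0.07],
    [0,0,-0.07],
  ],
  dr=[
    [0,0,0],
    [0,0,0],
    [0,0,0],
    [0,0,0],
    [0,0,0],
  ],
  hand=0.024,
)

```text
time_s: 41.12
ee_pos: [0.5309, 0.0084, 0.1412]
eef_rot: [0.999, 0.033, 0.003, -0.0]
wrist_force: [0.2, 0.2, -0.3]
width: 0.0243
grasp_force: 0.0
```

```bash
python3 chk.py; python3 -c "
from h import *
plan((487.5,-239.4,65,10))"
```

```text
hung [620.4   9.9  65.6  51.    3.6] 58.5 406 [620.5  10.3]
hung [526.2   4.4  64.3  49.9   4.8] 58.7 357 [525.7   2.8]
hung [430.7  -2.6  63.8  51.6   3.5] 58.8 359 [430.9  -2.8]
port plug [526.5   4.7  64.6] 39 z5-95 [61.  77.4]
port plug [431.6  -0.8  65.2] 41 z5-95 [60.6 77.4]
tray plug [ 484.5 -244.5] 45
tray plug [ 441.5 -252.1] 45
tray plug [ 496.6 -311. ] 53
tray plug [ 453.2 -319.1] 54
t 41.17 pos [529.8   8.4 138.8] ydir -86.2 F [-0.3  0.8 -0.7] w 23.7 gf 0.0 j6 1.24
(487.5, -239.4, 65) dp [-0.0589, 0.2445, 0.0735] dr [-0.0027, -0.0023, 1.4625]
```

>>> step_arm(
  dp=[
    [-0.059,0.2445,0],
    [-0.059,0.2445,0],
    [-0.059,0.2445,0],
    [-0.059,0.2445,0],
    [-0.059,0.2445,0],
    [-0.059,0.2445,0.03],
    [-0.059,0.2445,0.07],
    [-0.059,0.2445,0.073],
    [-0.059,0.2445,0.073],
    [-0.059,0.2445,0.073],
  ],
  dr=[
    [-0.003,-0.002,1.462],
    [-0.003,-0.002,1.462],
    [-0.003,-0.002,1.462],
    [-0.003,-0.002,1.462],
    [-0.003,-0.002,1.462],
    [-0.003,-0.002,1.462],
    [-0.003,-0.002,1.462],
    [-0.003,-0.002,1.462],
    [-0.003,-0.002,1.462],
    [-0.003,-0.002,1.462],
  ],
)

```text
time_s: 42.42
ee_pos: [0.4865, -0.2398, 0.0645]
eef_rot: [0.767, -0.641, -0.001, 0.001]
wrist_force: [0.2, 0.2, -0.3]
width: 0.0237
grasp_force: 0.0
```

>>> step_arm(
  dp=[
    [0,0,0],
    [0,0,0],
  ],
  dr=[
    [0,0,0],
    [0,0,0],
  ],
)

```text
time_s: 42.68
ee_pos: [0.4865, -0.2397, 0.0647]
eef_rot: [0.766, -0.642, -0.0, 0.001]
wrist_force: [0.3, 0.4, -0.4]
width: 0.0241
grasp_force: 0.0
```

```bash
python3 -c "
from h import *
plan((487.5,-239.4,28,10))"
```

```text
t 42.67 pos [ 486.5 -239.7   64.7] ydir -169.9 F [ 0.3  0.4 -0.4] w 24.1 gf 0.0 j6 0.26
(487.5, -239.4, 28) dp [-0.0002, -0.0011, 0.0367] dr [0.0026, -0.001, 0.0013]
```

>>> step_arm(
  dp=[
    [0,-0.001,0.015],
    [0,-0.001,0.03],
    [0,-0.001,0.036],
    [0,-0.001,0.0365],
    [0,-0.001,0.0365],
  ],
  dr=[
    [0.002,0,0],
    [0.002,0,0],
    [0.002,0,0],
    [0.002,0,0],
    [0.002,0,0],
  ],
)

```text
time_s: 43.3
ee_pos: [0.4874, -0.2397, 0.0282]
eef_rot: [0.766, -0.643, 0.0, 0.001]
wrist_force: [-0.5, -0.4, 0.1]
width: 0.0241
grasp_force: 0.0
```

>>> step_arm(
  dp=[
    [0,0,0],
    [0,0,0],
    [0,0,0],
    [0,0,0],
  ],
  dr=[
    [0,0,0],
    [0,0,0],
    [0,0,0],
    [0,0,0],
  ],
  hand=0.003,
)

```text
time_s: 43.8
ee_pos: [0.4876, -0.2398, 0.0284]
eef_rot: [0.766, -0.643, 0.0, 0.001]
wrist_force: [0.2, 0.1, 3.2]
width: 0.0079
grasp_force: 29.4
```

>>> step_arm(
  dp=[
    [0,0,-0.01],
    [0,0,-0.04],
    [0,0,-0.08],
    [0,0,-0.08],
    [0,0,-0.08],
  ],
  dr=[
    [0,0,0],
    [0,0,0],
    [0,0,0],
    [0,0,0],
    [0,0,0],
  ],
)

```text
time_s: 44.42
ee_pos: [0.4871, -0.2393, 0.1076]
eef_rot: [0.766, -0.643, -0.0, 0.001]
wrist_force: [-0.7, 0.0, -0.7]
width: 0.0076
grasp_force: 29.3
```

```bash
python3 chk.py; python3 -c "
from h import *
plan((623.9,14.3,90,3.8))"
```

```text
hung [620.6   9.8  64.8  51.9   2.7] 58.7 379 [621.1  10.1]
hung [419.9  -3.5  51.7  42.3 -86.8] 58.8 208 [417.   -3.7]
port plug [431.6  -1.2  63.9] 47 z5-95 [60.3 76.6]
tray plug [442.1  27.8] 5
tray plug [ 492.  -200.7] 52
tray plug [ 441.5 -251.7] 53
tray plug [ 496.5 -311. ] 52
tray plug [ 453.2 -319.1] 54
t 44.48 pos [ 486.8 -239.3  106.9] ydir -170.0 F [-0.4  0.1 -0.5] w 7.6 gf 29.3 j6 0.26
(623.9, 14.3, 90) dp [-0.2258, -0.1792, 0.0165] dr [0.0024, -0.0001, 0.1086]
```

>>> step_arm(
  dp=[
    [-0.226,-0.179,0],
    [-0.226,-0.179,0],
    [-0.226,-0.179,0],
    [-0.226,-0.179,0],
    [-0.226,-0.179,0],
    [-0.226,-0.179,0.01],
    [-0.226,-0.179,0.017],
    [-0.226,-0.179,0.017],
    [-0.226,-0.179,0.017],
    [-0.226,-0.179,0.017],
  ],
  dr=[
    [0.002,0,0.109],
    [0.002,0,0.109],
    [0.002,0,0.109],
    [0.002,0,0.109],
    [0.002,0,0.109],
    [0.002,0,0.109],
    [0.002,0,0.109],
    [0.002,0,0.109],
    [0.002,0,0.109],
    [0.002,0,0.109],
  ],
)

```text
time_s: 45.72
ee_pos: [0.6243, 0.0136, 0.091]
eef_rot: [0.73, -0.684, 0.001, -0.0]
wrist_force: [-0.4, 0.2, 1.4]
width: 0.0077
grasp_force: 29.3
```

```bash
sed -i 's/,93.8))/,float(sys.argv[5]) if len(sys.argv)>5 else 93.8))/' ins.py; python3 ins.py 623.9 14.3 68 q3 3.8
```

```text
t 45.73 pos [624.3  13.6  91. ] ydir -176.3 F [-0.4  0.2  1.4] w 7.7 gf 29.3 j6 -0.28
(623.9, 14.3, 68.0) dp [-0.0007, 0.0004, 0.023] dr [-0.0018, -0.0008, -0.0011]
plug depthmed [623.6   6.9  91.5] 42 px [299.  178.8] col range 296 301
hung [620.6   9.9  64.9  50.6   2.3] 58.6 361 [619.3   8.1]
hung [525.7   3.5  64.6  51.7   3.8] 58.9 360 [526.    2.9]
hung [430.7  -2.5  63.8  51.3   3.6] 58.9 380 [430.8  -3.3]
```

```bash
python3 - <<'E'
from h import *
f=cam('side');P,H,S,V=masks(f);x,y,z=np.moveaxis(P,-1,0)
o=(abs(H-11)<9)&(S>110)&(abs(y)<.05)&(abs(x-.624)<.04)&(z>.06)
for lo,hi in((.068,.08),(.08,.087),(.087,.104)):
    m=o&(z>lo)&(z<hi); print(lo,m.sum(),(np.nanmean(P[m],0)*1000).round(1), (np.nanpercentile(x[m],[5,95])*1000).round(1) if m.any() else 0)
cv2.imwrite('pics/q4.png',cv2.resize(f['image'][155:215,260:340],(800,600),interpolation=cv2.INTER_CUBIC))
E
```

```text
0.068 3 [622.1   7.7  75.8] [620.1 623.9]
0.08 15 [623.    6.8  84.1] [616.3 628.9]
0.087 22 [623.5   9.   95.7] [618.6 626.7]
```

View pics/q4.png

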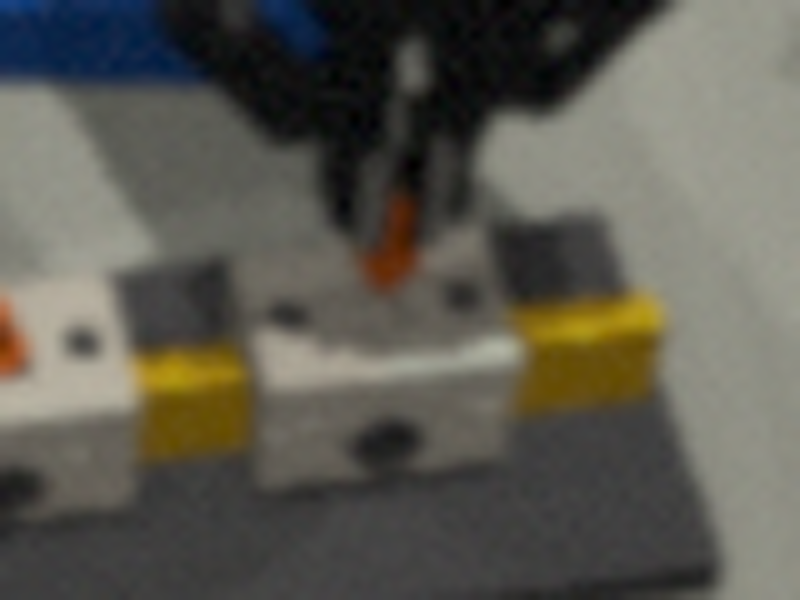

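The crop shows the stem tip at (385,285). Lowered, it would land at about (379,305), against the midpoint of the port at (375,304). That calls for about 1.2 mm toward -x, then down.

>>> step_arm(
  dp=[
    [-0.0005,0.0012,0],
    [-0.0005,0.0012,0.004],
    [-0.0005,0.0012,0.008],
    [-0.0005,0.0012,0.012],
    [-0.0005,0.0012,0.015],
    [-0.0005,0.0012,0.016],
  ],
  dr=[
    [0,0,0],
    [0,0,0],
    [0,0,0],
    [0,0,0],
    [0,0,0],
    [0,0,0],
  ],
)

```text
time_s: 46.58
ee_pos: [0.6228, 0.0145, 0.074]
eef_rot: [0.73, -0.683, 0.001, 0.0]
wrist_force: [-0.3, 0.1, 0.1]
width: 0.0076
grasp_force: 29.3
```

>>> step_arm(
  dp=[
    [0,0,0.002],
    [0,0,0.004],
    [0,0,0.0055],
    [0,0,0.0065],
    [0,0,0.0065],
  ],
  dr=[
    [0,0,0],
    [0,0,0],
    [0,0,0],
    [0,0,0],
    [0,0,0],
  ],
)

```text
time_s: 47.2
ee_pos: [0.6231, 0.0145, 0.0684]
eef_rot: [0.73, -0.683, 0.001, -0.0]
wrist_force: [-0.7, -0.1, 2.5]
width: 0.0076
grasp_force: 29.6
```

>>> step_arm(
  dp=[
    [0,0,0],
    [0,0,0],
    [0,0,0],
    [0,0,-0.03],
    [0,0,-0.08],
    [0,0,-0.1],
    [0,0,-0.1],
  ],
  dr=[
    [0,0,0],
    [0,0,0],
    [0,0,0],
    [0,0,0],
    [0,0,0],
    [0,0,0],
    [0,0,0],
  ],
  hand=0.024,
)

```text
time_s: 48.08
ee_pos: [0.6237, 0.0148, 0.1698]
eef_rot: [0.73, -0.683, 0.002, -0.002]
wrist_force: [0.1, 0.1, -0.3]
width: 0.0239
grasp_force: 0.0
```

```bash
python3 chk.py; python3 -c "
from h import *
plan((589.2,-258,110,10))"
```

```text
hung [620.8   9.3  65.   52.2   3.6] 58.9 345 [620.6   9.6]
hung [526.1   3.5  64.2  51.3   4.2] 58.9 364 [526.2   2.6]
hung [430.7  -2.2  63.8  50.9   3.5] 58.9 377 [430.9  -3.1]
port plug [620.6  10.   64.5] 38 z5-95 [59.1 76. ]
port plug [526.2   4.9  65.1] 39 z5-95 [60.5 76.8]
port plug [431.8  -1.2  65.4] 37 z5-95 [61.1 77. ]
tray plug [ 441.5 -252.2] 46
tray plug [ 496.6 -311. ] 53
tray plug [ 453.2 -319.1] 54
t 48.12 pos [622.9  14.9 167.7] ydir -176.2 F [-0.3  0.6 -0.4] w 23.9 gf 0.0 j6 -0.28
(589.2, -258, 110) dp [0.27, 0.0516, 0.0577] dr [-0.0011, -0.0003, -0.1086]
```

All three are capped. Now the cover.

>>> step_arm(
  dp=[
    [0.27,0.052,0.02],
    [0.27,0.052,0.02],
    [0.27,0.052,0.02],
    [0.27,0.052,0.02],
    [0.27,0.052,0.04],
    [0.27,0.052,0.058],
    [0.27,0.052,0.058],
    [0.27,0.052,0.058],
  ],
  dr=[
    [0,0,-0.109],
    [0,0,-0.109],
    [0,0,-0.109],
    [0,0,-0.109],
    [0,0,-0.109],
    [0,0,-0.109],
    [0,0,-0.109],
    [0,0,-0.109],
  ],
  hand=0.04,
)

```text
time_s: 49.12
ee_pos: [0.5893, -0.2573, 0.1105]
eef_rot: [0.767, -0.642, 0.001, 0.0]
wrist_force: [0.5, 0.1, 0.6]
width: 0.0399
grasp_force: 0.0
```

>>> step_arm(
  dp=[
    [0,0,0],
    [0,0,0.03],
    [0,0,0.05],
    [0,0,0.054],
    [0,0,0.054],
  ],
  dr=[
    [0,0,0],
    [0,0,0],
    [0,0,0],
    [0,0,0],
    [0,0,0],
  ],
)

```text
time_s: 49.75
ee_pos: [0.5892, -0.2584, 0.0566]
eef_rot: [0.766, -0.642, 0.001, 0.0]
wrist_force: [-0.8, -0.4, 1.1]
width: 0.0401
grasp_force: 0.0
```

>>> step_arm(
  dp=[
    [0,0,0],
    [0,0,0],
    [0,0,0],
    [0,0,0],
  ],
  dr=[
    [0,0,0],
    [0,0,0],
    [0,0,0],
    [0,0,0],
  ],
  hand=0.005,
  grip_force=25,
)

```text
time_s: 50.25
ee_pos: [0.5892, -0.2585, 0.0574]
eef_rot: [0.766, -0.643, 0.001, -0.0]
wrist_force: [-2.2, 1.5, 5.7]
width: 0.0131
grasp_force: 27.0
```

```bash
python3 -c "
from h import *
plan()"
```

```text
t 50.25 pos [ 589.2 -258.5   57.4] ydir -170.0 F [-2.2  1.5  5.7] w 13.1 gf 27.0 j6 0.28
```

>>> step_arm(
  dp=[
    [0,0.01,0],
    [0,0.03,0],
    [0,0.055,0],
    [0,0.08,0],
    [0,0.1,0],
    [0,0.11,0],
    [0,0.115,0],
    [0,0.118,0],
    [0,0.118,0],
  ],
  dr=[
    [0,0,0],
    [0,0,0],
    [0,0,0],
    [0,0,0],
    [0,0,0],
    [0,0,0],
    [0,0,0],
    [0,0,0],
    [0,0,0],
  ],
)

```text
time_s: 51.38
ee_pos: [0.4732, -0.2795, 0.0574]
eef_rot: [0.766, -0.643, 0.002, -0.0]
wrist_force: [-0.2, -0.3, 7.2]
width: 0.0131
grasp_force: 27.3
```

>>> step_arm(
  dp=[
    [0,0.002,0],
    [0,0.004,0],
    [0,0.006,0],
    [0,0.007,0],
    [0,0.007,0],
  ],
  dr=[
    [0,0,0],
    [0,0,0],
    [0,0,0],
    [0,0,0],
    [0,0,0],
  ],
)

```text
time_s: 52.0
ee_pos: [0.4709, -0.2799, 0.0574]
eef_rot: [0.767, -0.642, 0.006, -0.003]
wrist_force: [16.0, -1.9, -1.5]
width: 0.0129
grasp_force: 26.3
```

>>> step_arm(
  dp=[
    [0,-0.004,0],
    [0,-0.004,0],
  ],
  dr=[
    [0,0,0],
    [0,0,0],
  ],
)

```text
time_s: 52.25
ee_pos: [0.471, -0.2799, 0.0574]
eef_rot: [0.766, -0.642, 0.002, -0.0]
wrist_force: [1.7, -1.8, 5.4]
width: 0.0132
grasp_force: 27.4
```

>>> step_arm(
  dp=[
    [0,0,0],
    [0,0,0],
    [0,0,0],
    [0,0,-0.03],
    [0,0,-0.08],
    [0,0,-0.14],
    [0,0,-0.17],
    [0,0,-0.17],
  ],
  dr=[
    [0,0,0],
    [0,0,0],
    [0,0,0],
    [0,0,0],
    [0,0,0],
    [0,0,0],
    [0,0,0],
    [0,0,0],
  ],
  hand=0.04,
)

```text
time_s: 53.25
ee_pos: [0.4704, -0.2796, 0.229]
eef_rot: [0.766, -0.643, 0.003, -0.001]
wrist_force: [-0.4, 0.1, -0.6]
width: 0.0397
grasp_force: 0.0
```

>>> step_arm(
  dp=[
    [-0.2,0,0],
    [-0.4,0,0],
    [-0.5,0,0],
    [-0.5,0,0],
    [-0.5,0,0],
    [-0.5,0,0],
    [-0.5,0,0],
    [-0.5,0,0],
    [-0.5,0,0],
    [-0.5,0,0],
  ],
  dr=[
    [0,0,0],
    [0,0,0],
    [0,0,0],
    [0,0,0],
    [0,0,0],
    [0,0,0],
    [0,0,0],
    [0,0,0],
    [0,0,0],
    [0,0,0],
  ],
)

```text
time_s: 54.5
ee_pos: [0.3822, 0.213, 0.2245]
eef_rot: [0.766, -0.642, 0.001, 0.001]
wrist_force: [-0.1, -0.2, 0.3]
width: 0.0399
grasp_force: 0.0
```

```bash
python3 chk.py; python3 - <<'E'
from h import *
plan()
for n in("top","side"):
    f=cam(n);P,H,S,V=masks(f);x,y,z=np.moveaxis(P,-1,0)
    m=(z>.060)&(z<.08)&(V<70)&(y<-.2)&(y>-.35)&(x>.4)&(x<.66)
    print(n,"grip",rect(planepts(f,m,.069)))
    if n=="side": cv2.imwrite("pics/end.png",cv2.resize(f["image"],(800,600)))
E
```

```text
hung [620.5  10.5  64.8  50.5   2.7] 58.7 356 [620.2   9.7]
hung [526.    3.8  64.1  51.    3.8] 58.8 366 [526.1   3.2]
hung [431.1  -1.3  63.7  50.3   5.2] 58.9 369 [430.6  -2.6]
port plug [620.8  10.2  64.1] 34 z5-95 [59.  75.8]
port plug [526.3   4.6  66.3] 34 z5-95 [59.9 77.5]
port plug [431.6  -1.4  66.5] 38 z5-95 [60.5 77.3]
t 54.55 pos [382.5 212.5 224.9] ydir -170.0 F [ 0.5 -0.4 -0.7] w 40.2 gf 0.0 j6 -0.8
top grip [ 471.8 -275.9   38.3   13.3  -80. ]
side grip [ 468.6 -282.4   40.6   12.2  -80.4]
```

View pics/end.png

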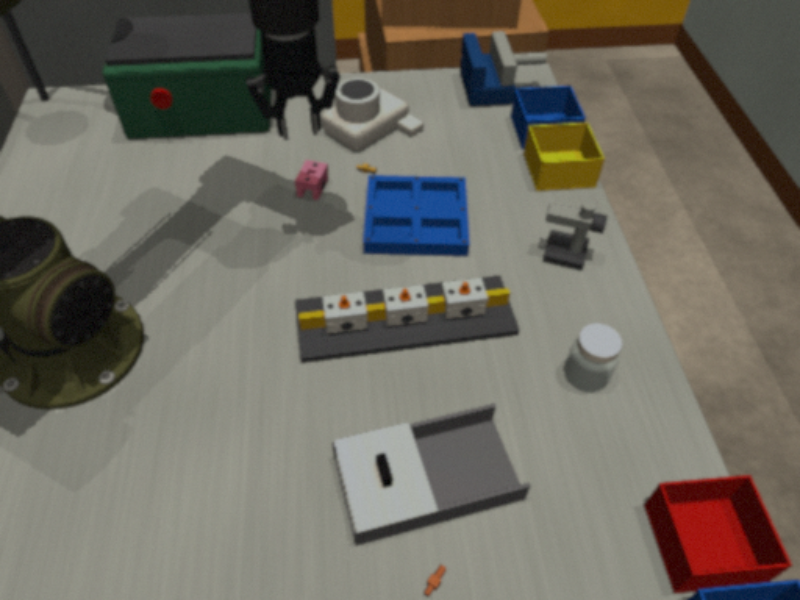

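The final image shows three capped castings on the bar at (345,312), (405,303) and (465,297). The nest is empty, the cover is shut, and the nipple and flare have not moved.

```bash
python3 -c "
from h import *
print(hand_in())"
```

```text
the job is handed in; nothing more can be done
None
```

The job is done and handed in, with no verdict shown: all three castings present hang astride the bar with plugs seated, the cover is shut against its stop, and the nipple, flare and pink look-alike were left untouched.

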